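Fetch the loaf tin from behind the jars

ROBOT

A 7-joint arm with a two-finger parallel gripper is mounted at the origin on the work surface. World frame = base frame: x ahead of the robot, y to its left, z up, the work surface at z = 0. Lengths are in m, angles in rad, forces in N, time in s.
With the tool pointing down it reaches from about 0.4 to 0.85 m from the base axis. Payload 10.4 kg.
Tool frame: the origin (TCP) lies at the very end of the fingers, on their centre line; the grasp point (between the pads) lies 19 mm behind it; z points along the fingers, y is the direction in which the jaws open and shut (so a half turn about z gives the same grasp; the last joint's range is limited). The gripper opens to 87 mm and grips with 3 to 60 N. Pads are 19 mm wide; open, the fingers measure 117 mm over their backs; the gripper's body (75 mm by 190 mm) begins 51 mm behind the grasp point.
Start: joints at [-1.34, 0.332, -0.065, 1.46, 0.022, 1.35, -0.088], TCP at [0.157, 0.605, 0.223] pointing down, gripper open.
Joint ranges: [-2.6, 2.6], [-0.5, 2.12], [-1.47, 1.34], [0.16, 2.42], [-1.27, 4.41], [0.06, 2.06], [-2.6, 2.6]. Speed limits (rad/s): [2.22, 2.22, 2.79, 2.79, 3.14, 3.14, 3.14].

INTERFACE

Orientations are given as a unit quaternion [x, y, z, w].
In Python, from bench import read_state, imaging, r gives the robot as it stands. The module is installed in compiled form; this text tells all that it offers.
- The arm moves only by the tool move_arm, never from a script. Its argument "series" is a list of rows, each a list of 4 numbers: the shift along the tool's x, y, z in m, then the turn about the tool's z in rad. In form: [[x, y, z, roll], ...]. A call has 1 to 20 rows; each row is the pose to reach, as a shift and turn from the pose commanded when the call began, along the tool's axes at that moment; what a row does not reach only later rows make up. A row lasts 1/10 s, in which the tool goes at most 50 mm and 8.59 degrees, less where a joint would pass 70% of its speed; a pose out of reach is approached as far as the arm can. A call with a gripper value outside its range is refused whole. "claw" is the gripper's target within -1 to 1 (fully open at 1, half-way at 0, shut at -1), set as the call begins (left out, the last holds). The fingers move at their own pace and stop on an object; "newtons" is the grip in N (left out, the last holds). Time passes only in rows, so rows that repeat a pose let the fingers close. It gives the time, the measured TCP pose, the force and the opening at its end, in the units of the state.
- read_state(): the state, without advancing time (a new reading comes with each control period).
- imaging.camera(name): name is "scene" or "top"; returns (picture, depth): 400x640x3 uint8, red, green, blue; 400x640 float32, m along the optical axis (not along the pixel's ray), 0 where there is no reading.
- imaging.get_calibration(name): a dict with "camera_matrix" (3x3 intrinsics, pixels), "k1" (the pictures are not rectified: a ray, as slopes to the right and down, at radius r is drawn at 1 + k1 r^2 times it, then the intrinsics apply), "R" (3x3) and "t" (3): a world point X has camera coordinates R X + t. Camera axes: x right, y down, z forward; pixel columns grow to the right and rows downward; lengths in m; the calibration is good to about 2 mm. A picture is of the moment at which its call begins. get_calibration takes no time and is no camera call.
- r.close_job(): hands the job in, once; it reports no verdict.
The state is a dict: "time": time; "joint_positions": joint angles; "joint_vel": joint speeds; "joint_torque": joint torques, N m; "ee_pos": TCP position; "eef_rot": TCP orientation; "ft_force": force on the tool from outside, world axes, zero at the start; "torque": the same for the moment, N m; "width": finger opening in m.
Only numpy, scipy, OpenCV 4.12 (cv2) and the standard library are available. Lean on these libraries where they do the work, as an engineer would, in place of code of your own. Each camera call takes 0.05 s, during which the arm holds its last target.

TASK

The loaf tin on the dark wooden display board is boxed in by the jar, the canister and the shaker standing in front of it. Stand all three upright on the cork mat without shifting the loaf tin, then set the loaf tin on the marble slab, in the middle and lengthwise along it, and only then put the jar, canister and shaker each back exactly where it stood on the board, the canister facing the same way as before. Set everything down gently, let go of it, tip nothing over, and leave the plate, sign and cup alone.

Things in the scene. Friction and masses are not known exactly. Their poses are not given: they have to be found in the camera images.
- jar: Loose white ceramic round jar with a flush pale wooden lid fixed on it; diameter 56 mm, lid diameter 53 mm above 92 mm, total height 110 mm, 0.25 to 0.5 kg. Origin: centre of its underside, z up. Starts standing on the display board in the front row (order in the row varies). May be gripped anywhere on its side.
- canister: Loose dark steel rectangular canister: 70 mm along its x, 50 mm along its y, fixed lid 72 x 52 mm from 86 mm up, total height 100 mm, 0.2 to 0.45 kg. Origin: centre of underside, z up. Starts in the front row with its y along the row; grip it across the 50 mm width. A half turn counts as facing the same way.
- shaker: Loose bright steel round sugar shaker, domed top; diameter 46 mm up to 100 mm height, total height 120 mm, 0.17 to 0.35 kg. Origin: centre of its underside, z up. Starts in the front row.
- loaf_tin: Loose aluminium loaf tin with a brown loaf: 60 mm along its x, 210 mm along its y (length), walls 55 mm high, loaf crown 67 mm; 0.35 to 0.7 kg, balanced at mid-length. Origin: centre of underside, z up. Starts on the board behind (+x side of) the front row, 5 to 18 mm off it, length along the row. Grip it by the walls across its 60 mm width; 30 mm of free board lies behind it.
- board: Fixed dark wooden display board, 200 mm along its x, 310 mm along its y, 20 mm thick. Origin: centre of its underside on the counter; top at z = 20 mm. Its -x side faces the robot. The front row stands about 46 mm before its centre line, spaced about 90 mm along its y; the loaf tin's centre is about 32 mm behind that line.
- mat: Fixed cork mat, the side area: 310 mm along its x, 120 mm along its y, 4 mm thick. Origin: centre of its underside on the counter. Left or right of the display board, long axis roughly pointing away from the robot. A thing is on the mat when the centre of its underside is over it, 5 mm or more in from the edge.
- slab: Fixed flat marble slab without rim: 270 mm along its x, 130 mm along its y, 10 mm thick. Origin: centre of its underside on the counter. On the other side of the board from the mat, long axis roughly pointing away from the robot. The loaf tin goes to its centre, tin length (tin y) along slab x, either way round.
- pastry_plate: Bystander, loose: white plate, diameter 90 mm, with a small croissant, about 50 mm high in all. Origin: centre of its underside. Between the board and the robot.
- sign: Bystander, loose: blank black sign, 75 mm wide and 76 mm high, in a pale wooden foot 30 x 80 mm. Origin: centre of its underside. At the far left, beyond the end of what lies left of the board.
- cup: Bystander, loose: white ceramic cup without handle, diameter 72 mm, 60 mm high. Origin: centre of its underside. Between the board and the robot.
Mind the look-alikes: they are no part of the job. What is meant by the loaf_tin is not turquoise, and is the smaller of those in its own colour.

How it is judged:
By the outcome, as a careful person would: the job done as asked, in the order asked, and still so for the second after the job is handed in, with the robot touching nothing.
It also fails if it takes over 138 s, if anything falls off the work surface, if the arm or the gripper's body presses on something with over 40 N, if the wrist force passes 120 N, or if a joint passes its speed limit or range.

## Working session

There is one attempt and no reset: what is moved stays moved. The work goes in short steps, Python scripts to look and compute and a tool call to move; the robot and the scene stay as the last step left them, time stands still between calls to the robot, and variables do not carry over. Pictures are saved under pics/ and viewed, and the job is handed in when it is done.

Besides the shell and the picture viewer there is one more tool, called after "Emit:" as name([rows], argument=value, ...), one row to a line, values as JSON. move_arm: Moves the arm, as the interface text tells. Its arguments: {"type":"object","properties":{"series":{"type":"array","items":{"type":"array","items":{"type":"number"}}},"claw":{"type":"number"},"newtons":{"type":"number"}},"required":["series"]}

```bash
mkdir -p pics
python3 - <<'E'
from bench import read_state, imaging, r
import cv2,numpy as np
print(read_state())
for n in("scene","top"):
    p,d=imaging.camera(n); c=imaging.get_calibration(n)
    print(n,c); cv2.imwrite(f"pics/{n}0.png",p[:,:,::-1]); np.savez(f"{n}0.npz",p=p,d=d)
E
```

```text
{'time': 0.0, 'joint_positions': array([-1.33962614,  0.33288418, -0.06469034,  1.46097476,  0.02161414,
        1.34992338, -0.08853805]), 'joint_vel': array([-2.68793830e-05, -1.03362735e-03,  1.09748982e-03,  1.58350671e-03,
        1.44698588e-03,  1.61948163e-03,  9.51753639e-05]), 'joint_torque': array([-1.77998868e-04, -6.23242164e+01,  2.41666107e-02, -3.89909005e+01,
       -6.13674126e-02,  3.96854966e-02,  1.62168490e-04]), 'ee_pos': array([0.15682391, 0.60457973, 0.22173029]), 'eef_rot': array([ 1.26555955e-01,  9.91959189e-01, -7.45147834e-04, -5.05226280e-05]), 'ft_force': array([ 0.14827863,  0.262914  , -0.41246184]), 'torque': array([0.03668335, 0.01377001, 0.01647019]), 'width': 0.08708071789673598}
scene {'camera_matrix': array([[446.42937927,   0.        , 320.48355453],
       [  0.        , 446.42937927, 198.36201274],
       [  0.        ,   0.        ,   1.        ]]), 'k1': -0.09898865600946281, 'R': array([[-0.08797082,  0.99596195,  0.01791468],
       [ 0.68481105,  0.07352847, -0.72500165],
       [-0.72339129, -0.05151082, -0.68851411]]), 't': array([ 0.1801266 , -0.38742853,  1.6437837 ])}
top {'camera_matrix': array([[471.7632039 ,   0.        , 319.05877149],
       [  0.        , 471.7632039 , 203.07246486],
       [  0.        ,   0.        ,   1.        ]]), 'k1': -0.0564280113655672, 'R': array([[-0.00265348, -0.99999148, -0.00316076],
       [-0.99588897,  0.00292876, -0.09053503],
       [ 0.09054351,  0.00290753, -0.99588826]]), 't': array([-0.09417111,  0.60532564,  1.59685092])}
```

View pics/scene0.png

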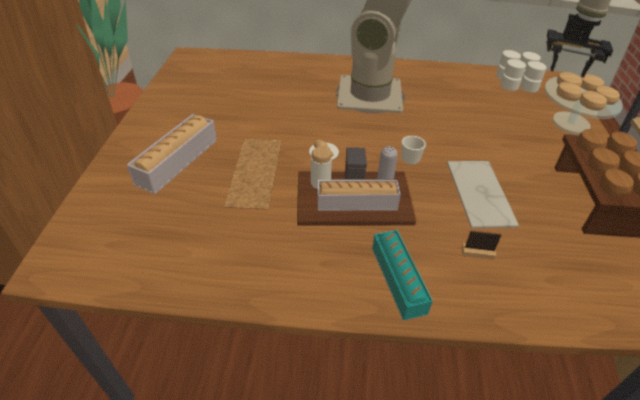

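View pics/top0.png

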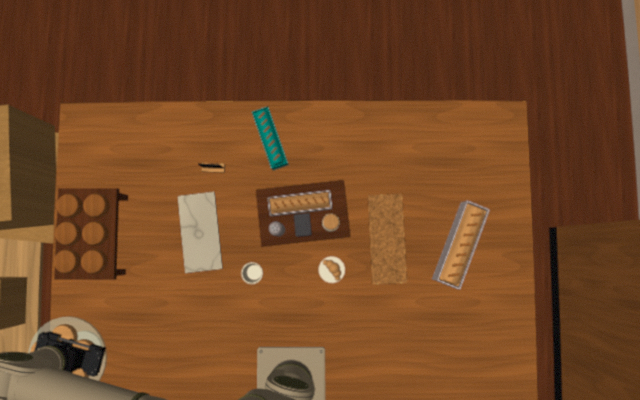

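The loaf tins are: the small silver one on the board, top (300,202); the larger silver one, top (462,245); and the turquoise one, top (270,138). The first fits the description. I'll check it in a close crop.

```bash
cat > h.py <<'E'
import numpy as np,cv2
from bench import read_state, imaging, r
C={n:imaging.get_calibration(n) for n in("scene","top")}
def ray(n,uv):
    c=C[n];K=c["camera_matrix"];k=c["k1"]
    x=cv2.undistortPoints(np.array(uv,float).reshape(-1,1,2),K,np.array([k,0,0,0,0.])).reshape(-1,2)
    d=np.c_[x,np.ones(len(x))]@c["R"]; o=-c["R"].T@c["t"]
    return o,d
def plane(n,uv,z):
    o,d=ray(n,uv); return o+d*((z-o[2])/d[:,2])[:,None]
def tri(uvs,uvt):
    o1,d1=ray("scene",uvs);o2,d2=ray("top",uvt);out=[]
    for a,b in zip(d1,d2):
        s=np.linalg.lstsq(np.c_[a,-b],o2-o1,rcond=None)[0]
        p,q=o1+a*s[0],o2+b*s[1]; out.append(np.r_[(p+q)/2,np.linalg.norm(p-q)])
    return np.array(out)
def cloud(n,d):
    h,w=d.shape;u,v=np.meshgrid(np.arange(w),np.arange(h))
    o,dd=ray(n,np.c_[u.ravel(),v.ravel()]); P=o+dd*d.reshape(-1,1); return P.reshape(h,w,3)
def proj(n,X):
    c=C[n];K=c["camera_matrix"]
    return cv2.projectPoints(np.array(X,float).reshape(-1,3),cv2.Rodrigues(c["R"])[0],c["t"],K,np.array([c["k1"],0,0,0,0.]))[0].reshape(-1,2)
E
python3 - <<'E'
from h import *
t=np.load("top0.npz")["p"];s=np.load("scene0.npz")["p"]
cv2.imwrite("pics/top0c.png",cv2.resize(t[150:295,170:420],None,fx=3.2,fy=3.2,interpolation=cv2.INTER_CUBIC)[:,:,::-1])
cv2.imwrite("pics/scene0c.png",cv2.resize(s[125:275,280:430],None,fx=4,fy=4,interpolation=cv2.INTER_CUBIC)[:,:,::-1])
for n in("top","scene"):
    d=np.load(n+"0.npz")["d"];P=cloud(n,d)
    for uv in ([(199,230),(300,202),(331,222),(302,222),(276,228),(265,238),(388,240),(150,150)] if n=="top" else [(255,170),(480,190),(358,190),(355,155),(350,215),(200,250)]):
        print(n,uv,P[uv[1],uv[0]].round(4))
E
```

```text
top (199, 230) [0.5139 0.3229 0.0065]
top (300, 202) [ 0.6035 -0.0328  0.0854]
top (331, 222) [ 0.5346 -0.1344  0.1287]
top (302, 222) [ 0.5353 -0.0408  0.1205]
top (276, 228) [0.5152 0.0411 0.1437]
top (265, 238) [0.4857 0.0911 0.0141]
top (388, 240) [ 0.4778 -0.335   0.0027]
top (150, 150) [ 7.996e-01  5.073e-01 -1.000e-04]
scene (255, 170) [ 0.4829 -0.3316  0.0031]
scene (480, 190) [0.5058 0.32   0.0087]
scene (358, 190) [ 0.6211 -0.031   0.0787]
scene (355, 155) [ 0.5276 -0.0444  0.1182]
scene (350, 215) [ 0.6569 -0.0465  0.022 ]
scene (200, 250) [ 0.7988 -0.4067  0.0044]
```

View pics/top0c.png

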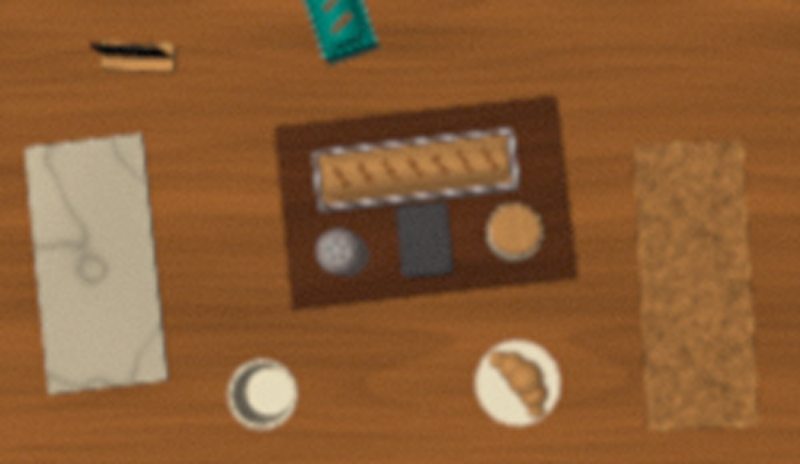

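View pics/scene0c.png

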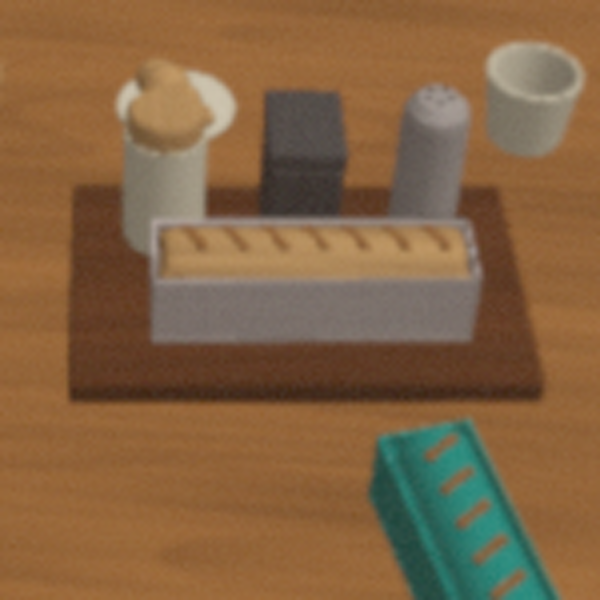

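The chosen tin is silver, holds a brown loaf and sits on the dark board (top crop 415,170). Jar, canister and shaker stand in front of it, at crop (515,232), (425,240) and (340,252). Next I'll measure them.

```bash
cat > m.py <<'E'
from h import *
def hsv(p): return cv2.cvtColor(cv2.GaussianBlur(p,(3,3),0),cv2.COLOR_RGB2HSV)
def big(m,box):
    k=np.zeros_like(m);x0,y0,x1,y1=box;k[y0:y1,x0:x1]=m[y0:y1,x0:x1]
    c,_=cv2.findContours(k,cv2.RETR_EXTERNAL,cv2.CHAIN_APPROX_NONE)
    return max(c,key=cv2.contourArea)
def rect3(n,c,z):
    P=plane(n,c.reshape(-1,2),z); R=cv2.minAreaRect((P[:,:2]*1000).astype(np.float32)); return R
E
python3 - <<'E'
from m import *
t=np.load("top0.npz")["p"];s=np.load("scene0.npz")["p"]
H=hsv(t);S=hsv(s)
for uv in [(199,230),(300,202),(331,222),(302,222),(276,228),(265,238),(388,240),(285,180),(360,220),(271,206),(290,193)]:print(uv,H[uv[1],uv[0]])
E
```

```text
(199, 230) [ 19  57 161]
(300, 202) [ 14 161 158]
(331, 222) [ 15 149 181]
(302, 222) [ 8 15 70]
(276, 228) [ 12  22 148]
(265, 238) [ 11 185  84]
(388, 240) [ 15 161 157]
(285, 180) [ 13 182 139]
(360, 220) [ 14 183 142]
(271, 206) [ 15 139 163]
(290, 193) [ 10 123  93]
```

Run:
```python
from m import *
t=np.load("top0.npz")["p"];d=np.load("top0.npz")["d"];s=np.load("scene0.npz")["p"]
H=hsv(t).astype(int);h,sa,v=H[...,0],H[...,1],H[...,2]
U=lambda m:m.astype(np.uint8)*255
def show(name,c,z):
    R=rect3("top",c,z);print(name,"area",cv2.contourArea(c),"c",np.round(R[0],1),"size",np.round(R[1],1),"ang",round(R[2],2));return R
out=t.copy()
cs={}
cs['slab']=(big(U(sa<110),(165,180,235,285)),.010)
cs['board']=(cv2.convexHull(big(U((v<115)),(250,170,358,255))),.020)
cs['tin']=(big(U((v>112)|(sa<100)),(262,185,336,213)),.075)
cs['can']=(big(U((sa<80)&(v<100)),(290,212,315,240)),.120)
cs['shaker']=(big(U((sa<80)),(264,218,289,240)),.120)
cs['jar']=(big(U(v>125),(318,209,345,235)),.130)
# mat via lightness difference
L=cv2.cvtColor(cv2.GaussianBlur(t,(7,7),0),cv2.COLOR_RGB2LAB).astype(int);
cs['mat']=(big(U((cv2.GaussianBlur(v.astype(np.uint8),(5,5),0)>148)),(362,188,412,292)),.004)
for n,(c,z) in cs.items():
    show(n,c,z);cv2.drawContours(out,[c],-1,(255,0,0),1)
cv2.imwrite("pics/seg0.png",cv2.resize(out[150:295,170:420],None,fx=3.2,fy=3.2,interpolation=cv2.INTER_NEAREST)[:,:,::-1])
P=cloud("top",d)
# z histogram per object
for n in('tin','can','shaker','jar','slab','board','mat'):
    m=np.zeros(d.shape,np.uint8);cv2.drawContours(m,[cs[n][0]],-1,1,-1);q=P[(m>0)&(d>0)]
    print(n,len(q),"z pct",np.percentile(q[:,2],[5,50,95]).round(4),"med xy",np.median(q[:,:2],0).round(4))
```

```text
slab area 2824.5 c [508.1 320.3] size [272.  132.3] ang 6.88
board area 5254.5 c [572.8 -38.9] size [204.6 312.3] ang 6.18
tin area 1135.0 c [602.6 -31.2] size [ 70.1 215.1] ang 6.44
can area 321.5 c [530.5 -40.8] size [74.6 51.7] ang 0.11
shaker area 157.0 c [514.5  43.3] size [48.2 43.3] ang 45.08
jar area 203.0 c [ 534.6 -131.2] size [51.4 51.4] ang 89.82
mat area 2429.5 c [ 482.2 -330.1] size [171.3 319. ] ang 89.39
tin 1210 z pct [0.019  0.0776 0.0887] med xy [ 0.6034 -0.0359]
can 355 z pct [0.0301 0.1178 0.1235] med xy [ 0.5291 -0.0407]
shaker 177 z pct [0.0266 0.1325 0.1416] med xy [0.5152 0.0416]
jar 227 z pct [0.0204 0.1271 0.1327] med xy [ 0.535  -0.1312]
slab 2929 z pct [0.002  0.0088 0.0148] med xy [0.5069 0.3207]
board 5380 z pct [0.0089 0.0211 0.1264] med xy [ 0.571  -0.0406]
mat 2620 z pct [-0.0043  0.0022  0.009 ] med xy [ 0.4953 -0.3318]
```

View pics/seg0.png

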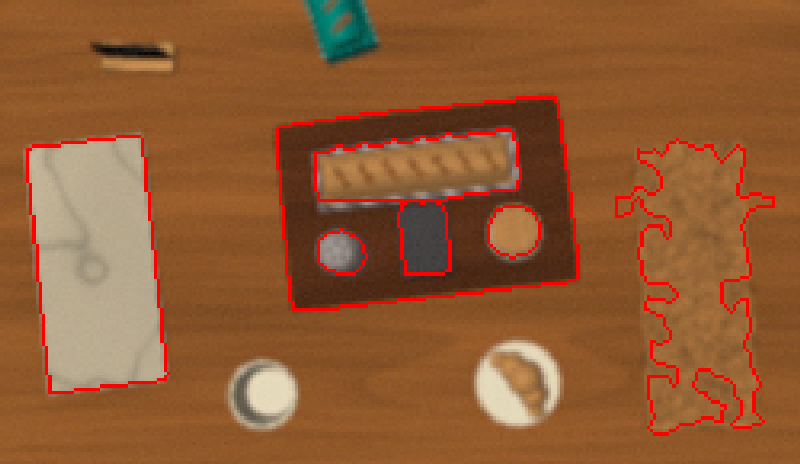

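Run:
```python
from m import *
cr=lambda L:[(280+(u-1.5)/4,125+(v-1.5)/4) for u,v in L]
tp=lambda L:[(170+(u-1.1)/3.2,150+(v-1.1)/3.2) for u,v in L]
def rep(n,P): print(n,P.round(4).tolist(),"mean",P.mean(0).round(4))
cs=cr([(264,92),(339,93),(346,160),(265,155)]);rep("can scene .12",plane("scene",cs,.12))
ct=tp([(451,275),(402,277),(397,206),(446,203)]);rep("can top .12",plane("top",ct,.12))
rep("can tri",tri(cs,ct))
ts=cr([(152,218),(471,218),(480,278),(152,280)]);tt=tp([(518,186),(318,208),(312,152),(512,129)])
rep("tin scene .075",plane("scene",ts,.075));rep("tin top .075",plane("top",tt,.075));rep("tin tri",tri(ts,tt))
ss=cr([(439,95)]);st=tp([(338,249)]);rep("shaker tri",tri(ss,st));rep("sh top .14",plane("top",st,.14))
rep("jar top .13",plane("top",tp([(514,231.5)]),.13)); rep("jar scene lid",plane("scene",cr([(166,128)]),.13));rep("jar tri",tri(cr([(166,128)]),tp([(514,231.5)])))
bs=cr([(70,398),(541,398),(498,186),(72,186)]);bt=tp([(556,97),(276,127),(293,309),(577,278)])
rep("board tri",tri(bs,bt));rep("board scene",plane("scene",bs,.02));rep("board top",plane("top",bt,.02))
mt=tp([(634,148),(742,141),(757,425),(650,430)]);rep("mat",plane("top",mt,.004))
sl=tp([(25,149),(141,134),(167,380),(49,393)]);rep("slab",plane("top",sl,.01))
sls=[(448.5,162),(487.5,161.5),(515.5,222),(467,226.5)];rep("slab sc",plane("scene",sls,.01))
rep("slab tri",tri(sls,[plane and sl[i] for i in (3,2,1,0)] if False else [sl[2],sl[3],sl[0],sl[1]]))
```

```text
can scene .12 [[0.5004, -0.0707, 0.12], [0.4957, -0.0201, 0.12], [0.567, -0.0145, 0.12], [0.5678, -0.0669, 0.12]] mean [ 0.5328 -0.0431  0.12  ]
can top .12 [[0.4914, -0.0685, 0.12], [0.4895, -0.0191, 0.12], [0.5612, -0.0139, 0.12], [0.5641, -0.0636, 0.12]] mean [ 0.5265 -0.0413  0.12  ]
can tri [[0.4915, -0.0696, 0.1133, 0.0023], [0.4896, -0.0194, 0.1154, 0.001], [0.5615, -0.0139, 0.1156, 0.0005], [0.5643, -0.0652, 0.1173, 0.0034]] mean [ 0.5267 -0.042   0.1154  0.0018]
tin scene .075 [[0.586, -0.138, 0.075], [0.5628, 0.0724, 0.075], [0.6212, 0.076, 0.075], [0.6455, -0.1325, 0.075]] mean [ 0.6039 -0.0305  0.075 ]
tin top .075 [[0.5848, -0.1376, 0.075], [0.5624, 0.071, 0.075], [0.6211, 0.0777, 0.075], [0.6447, -0.1316, 0.075]] mean [ 0.6033 -0.0301  0.075 ]
tin tri [[0.5849, -0.1379, 0.0741, 0.0005], [0.5625, 0.0718, 0.0747, 0.0014], [0.6211, 0.0769, 0.075, 0.0017], [0.6448, -0.1321, 0.0743, 0.0009]] mean [ 0.6033 -0.0303  0.0745  0.0011]
shaker tri [[0.5171, 0.044, 0.14, 0.0007]] mean [0.5171 0.044  0.14   0.0007]
sh top .14 [[0.5171, 0.0437, 0.14]] mean [0.5171 0.0437 0.14  ]
jar t
[... 567 characters left out ...]
0.1806, 0.02], [0.6542, 0.1233, 0.02], [0.4575, 0.1033, 0.02], [0.4899, -0.2018, 0.02]] mean [ 0.5719 -0.039   0.02  ]
mat [[0.6318, -0.2663, 0.004], [0.6392, -0.3848, 0.004], [0.3313, -0.3958, 0.004], [0.3265, -0.2802, 0.004]] mean [ 0.4822 -0.3317  0.004 ]
slab [[0.6322, 0.4005, 0.01], [0.6483, 0.2728, 0.01], [0.3813, 0.2402, 0.01], [0.3671, 0.3683, 0.01]] mean [0.5072 0.3204 0.01  ]
slab sc [[0.389, 0.2435, 0.01], [0.3719, 0.3663, 0.01], [0.6257, 0.3951, 0.01], [0.6554, 0.2599, 0.01]] mean [0.5105 0.3162 0.01  ]
slab tri [[0.3812, 0.2436, 0.0037, 0.0041], [0.3668, 0.3688, 0.0062, 0.0012], [0.6309, 0.3956, 0.0154, 0.0063], [0.6481, 0.2686, 0.003, 0.0113]] mean [0.5068 0.3192 0.0071 0.0057]
```

```bash
cat > g.py <<'E'
import sys
from h import *
def yaw(q):
    from scipy.spatial.transform import Rotation as R
    M=R.from_quat(q).as_matrix(); return np.degrees(np.arctan2(M[1,1],M[0,1])),M
def go(x,y,z,psi=None):
    s=read_state();p=s["ee_pos"];a,M=yaw(s["eef_rot"])
    d=M.T@(np.array([x,y,z])-p); r_=0 if psi is None else -np.radians((psi-a+180)%360-180)
    print("t",round(s["time"],2),"pos",p.round(4),"yaw",round(a,2),"F",s["ft_force"].round(1),"w",round(s["width"],4),"-> shift",d.round(4),"roll",round(r_,4),"j",s["joint_positions"].round(2))
if __name__=="__main__": 
    v=[float(k) for k in sys.argv[1:]]
    for i in range(0,len(v),4): go(*v[i:i+4])
E
python3 g.py .517 .044 .223 -83.85
```

```text
t 0.1 pos [0.1568 0.6046 0.2218] yaw 75.47 F [-0.  -0.   0.4] w 0.0869 -> shift [-0.4894 -0.4523 -0.0005] roll 2.7806 j [-1.34  0.33 -0.06  1.46  0.02  1.35 -0.09]
```

Emit:
move_arm([
  [-0.01, -0.01, 0, 0.1],
  [-0.03, -0.027, 0, 0.24],
  [-0.06, -0.055, 0, 0.39],
  [-0.09, -0.083, 0, 0.54],
  [-0.12, -0.11, 0, 0.69],
  [-0.15, -0.139, 0, 0.84],
  [-0.18, -0.166, 0, 0.99],
  [-0.21, -0.194, 0, 1.14],
  [-0.24, -0.222, 0, 1.29],
  [-0.27, -0.249, 0, 1.44],
  [-0.3, -0.277, 0, 1.59],
  [-0.33, -0.305, 0, 1.74],
  [-0.36, -0.333, 0, 1.89],
  [-0.39, -0.36, 0, 2.04],
  [-0.42, -0.388, 0, 2.19],
  [-0.445, -0.411, 0, 2.34],
  [-0.465, -0.43, 0, 2.48],
  [-0.479, -0.443, 0, 2.61],
  [-0.487, -0.45, 0, 2.72],
  [-0.489, -0.452, 0, 2.78],
], claw=0.6, newtons=20)

```text
time: 2.1
ee_pos: [0.5171, 0.0431, 0.2222]
eef_rot: [0.999, 0.051, -0.0, 0.0]
ft_force: [-1.0, -0.7, -0.4]
width: 0.07
```

```bash
python3 g.py .517 .044 .083 -83.85
```

```text
t 2.1 pos [0.5171 0.0431 0.2222] yaw -84.2 F [-1.  -0.7 -0.4] w 0.07 -> shift [ 1.000e-04 -1.000e-03  1.392e-01] roll -0.0061 j [-0.73  0.09  0.6   1.77 -0.05  1.3  -1.59]
```

Emit:
move_arm([
  [0, 0, 0.01, 0],
  [0, 0, 0.03, 0],
  [0, 0, 0.05, 0],
  [0, 0, 0.075, 0],
  [0, 0, 0.1, 0],
  [0, 0, 0.12, 0],
  [0, 0, 0.133, 0],
  [0, 0, 0.139, 0],
  [0, 0, 0.139, 0],
])

```text
time: 3.0
ee_pos: [0.5164, 0.0448, 0.083]
eef_rot: [0.999, 0.054, -0.0, 0.0]
ft_force: [-0.1, 1.2, 1.1]
width: 0.0695
```

```bash
python3 - <<'E'
from m import *
for n,(x0,y0,x1,y1) in(("scene",(280,100,440,240)),("top",(230,160,370,280))):
    p,d=imaging.camera(n);cv2.imwrite(f"pics/{n}1.png",cv2.resize(p[y0:y1,x0:x1],None,fx=4,fy=4,interpolation=cv2.INTER_CUBIC)[:,:,::-1])
E
python3 g.py .517 .044 .083 -83.85
```

```text
t 3.1 pos [0.5172 0.0448 0.0842] yaw -83.8 F [-0.1  0.1  0.2] w 0.0694 -> shift [-0.0003  0.0008  0.0012] roll 0.0008 j [-0.69  0.25  0.59  1.93 -0.16  1.01 -1.5 ]
```

View pics/scene1.png

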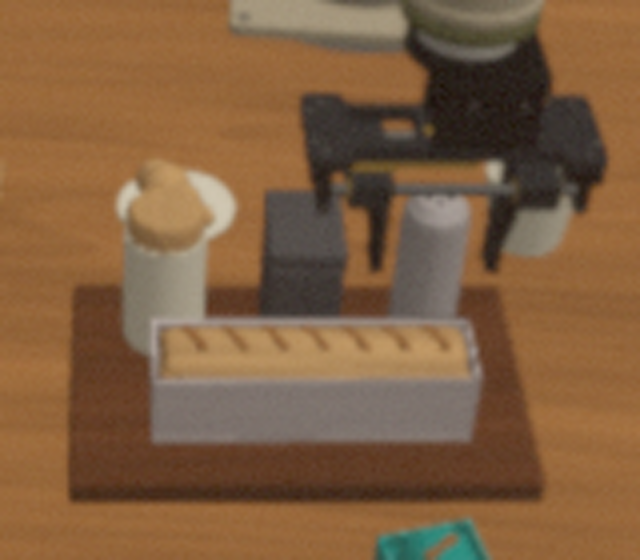

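Fingers straddle the shaker (scene crop 382 and 487, shaker 398–466), about 1.5 mm to the left of centre. I'll correct that and grip.

Emit:
move_arm([
  [0, 0.001, 0, 0],
  [0, 0.0015, 0, 0],
  [0, 0.0015, 0, 0],
  [0, 0.0015, 0, 0],
  [0, 0.0015, 0, 0],
  [0, 0.0015, 0, 0],
  [0, 0.0015, 0, 0],
  [0, 0.0015, 0, 0],
], claw=-0.2, newtons=20)

```text
time: 3.9
ee_pos: [0.5171, 0.0432, 0.0837]
eef_rot: [0.999, 0.054, 0.0, -0.0]
ft_force: [-1.0, -0.8, 4.1]
width: 0.0453
```

```bash
python3 g.py .58 -.327 .25 -83.85
```

```text
t 3.9 pos [0.5171 0.0432 0.0837] yaw -83.83 F [-1.  -0.8  4.1] w 0.0453 -> shift [ 0.0228  0.3748 -0.1663] roll 0.0004 j [-0.69  0.25  0.59  1.93 -0.16  1.01 -1.49]
```

Emit:
move_arm([
  [0, 0, -0.004, 0],
  [0, 0, -0.012, 0],
  [0, 0, -0.027, 0],
  [0, 0, -0.047, 0],
  [0, 0, -0.07, 0],
  [0, 0, -0.095, 0],
  [0, 0, -0.118, 0],
  [0.001, 0.005, -0.135, 0],
  [0.002, 0.018, -0.145, 0],
  [0.003, 0.038, -0.15, 0],
  [0.005, 0.064, -0.15, 0],
  [0.007, 0.094, -0.15, 0],
  [0.009, 0.126, -0.15, 0],
  [0.011, 0.16, -0.15, 0],
  [0.013, 0.194, -0.15, 0],
  [0.015, 0.228, -0.15, 0],
  [0.017, 0.262, -0.15, 0],
  [0.019, 0.296, -0.15, 0],
  [0.021, 0.325, -0.15, 0],
  [0.022, 0.348, -0.15, 0],
])

```text
time: 5.9
ee_pos: [0.5753, -0.3032, 0.2329]
eef_rot: [0.999, 0.053, -0.001, 0.0]
ft_force: [-1.1, 0.3, -3.2]
width: 0.0453
```

```bash
python3 g.py .58 -.327 .0677 -83.85
```

```text
t 5.9 pos [ 0.5753 -0.3032  0.2329] yaw -83.92 F [-1.1  0.3 -3.2] w 0.0453 -> shift [0.0025 0.0241 0.1652] roll -0.0012 j [-0.14  0.46  0.78  1.41 -0.32  1.4  -0.82]
```

Emit:
move_arm([
  [0, 0.012, 0, 0],
  [0.001, 0.02, 0.004, 0],
  [0.001, 0.024, 0.014, 0],
  [0.001, 0.024, 0.03, 0],
  [0.001, 0.024, 0.052, 0],
  [0.001, 0.024, 0.076, 0],
  [0.001, 0.024, 0.1, 0],
  [0.001, 0.024, 0.122, 0],
  [0.001, 0.024, 0.138, 0],
  [0.001, 0.024, 0.149, 0],
  [0.001, 0.024, 0.156, 0],
  [0.001, 0.024, 0.16, 0],
  [0.001, 0.024, 0.162, 0],
  [0.001, 0.024, 0.162, 0],
])

```text
time: 7.3
ee_pos: [0.58, -0.3243, 0.0719]
eef_rot: [0.999, 0.054, 0.0, 0.0]
ft_force: [-0.0, -0.1, -3.8]
width: 0.0456
```

```bash
python3 g.py .58 -.327 .0677 -83.85
```

```text
t 7.3 pos [ 0.58   -0.3243  0.0719] yaw -83.83 F [-0.  -0.1 -3.8] w 0.0456 -> shift [-0.0003  0.0027  0.0042] roll 0.0004 j [-0.06  0.62  0.71  1.54 -0.43  1.13 -0.72]
```

Emit:
move_arm([
  [0, 0, 0.001, 0],
  [0, 0, 0.002, 0],
  [0, 0, 0.003, 0],
  [0, 0, 0.004, 0],
  [0, 0, 0.0045, 0],
  [0, 0, 0.0045, 0],
])

```text
time: 7.9
ee_pos: [0.5801, -0.3242, 0.0679]
eef_rot: [0.999, 0.054, 0.0, -0.0]
ft_force: [-1.5, 2.2, 4.4]
width: 0.0457
```

Emit:
move_arm([
  [0, 0, -0.0003, 0],
  [0, 0, -0.0003, 0],
  [0, 0, -0.0003, 0],
  [0, 0, -0.0003, 0],
  [0, 0, -0.005, 0],
  [0, 0, -0.015, 0],
  [0, 0, -0.035, 0],
  [0, 0, -0.06, 0],
  [0, 0, -0.085, 0],
  [0, 0, -0.11, 0],
  [0, 0, -0.13, 0],
  [0, 0, -0.14, 0],
], claw=0.6)

```text
time: 9.1
ee_pos: [0.5803, -0.3248, 0.2099]
eef_rot: [0.999, 0.054, 0.001, 0.001]
ft_force: [-0.1, -0.3, -0.6]
width: 0.0696
```

```bash
python3 - <<'E'
from m import *
p,d=imaging.camera("scene");cv2.imwrite("pics/scene2.png",cv2.resize(p[80:240,210:430],None,fx=3.5,fy=3.5,interpolation=cv2.INTER_CUBIC)[:,:,::-1])
E
python3 g.py .535 -.132 .21 -83.85
```

```text
t 9.15 pos [ 0.5806 -0.3249  0.2105] yaw -83.83 F [ 0.2 -0.2  0.8] w 0.0693 -> shift [-0.0246 -0.1967  0.    ] roll 0.0003 j [-0.09  0.51  0.77  1.4  -0.36  1.37 -0.78]
```

View pics/scene2.png

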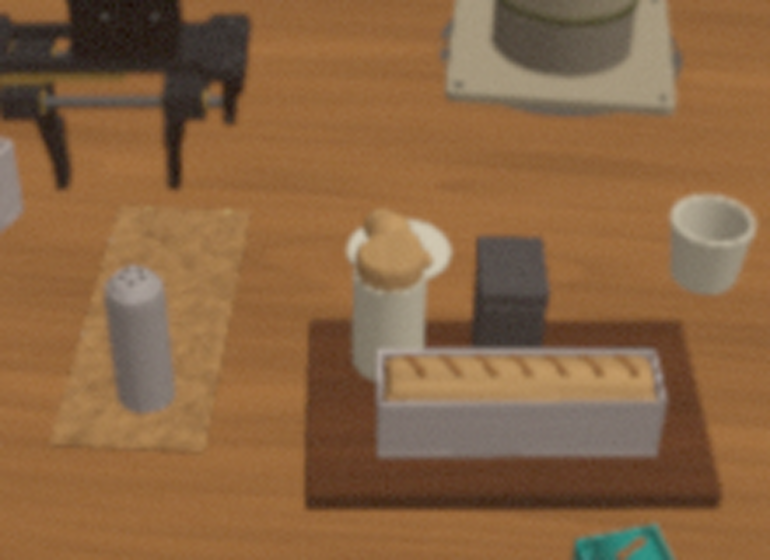

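The shaker stands upright on the mat (crop 140,340). Jar next.

Emit:
move_arm([
  [-0.001, -0.01, 0, 0],
  [-0.004, -0.03, 0, 0],
  [-0.008, -0.06, 0, 0],
  [-0.012, -0.095, 0, 0],
  [-0.016, -0.13, 0, 0],
  [-0.02, -0.16, 0, 0],
  [-0.023, -0.183, 0, 0],
  [-0.0245, -0.194, 0, 0],
  [-0.0245, -0.197, 0, 0],
  [-0.0245, -0.197, 0.01, 0],
  [-0.0245, -0.197, 0.03, 0],
  [-0.0245, -0.197, 0.05, 0],
  [-0.0245, -0.197, 0.055, 0],
  [-0.0245, -0.197, 0.055, 0],
], claw=0.75)

```text
time: 10.55
ee_pos: [0.5336, -0.1321, 0.151]
eef_rot: [0.999, 0.053, -0.001, 0.0]
ft_force: [-0.1, 0.6, 0.6]
width: 0.0762
```

```bash
python3 - <<'E'
from m import *
p,d=imaging.camera("scene");cv2.imwrite("pics/scene3.png",cv2.resize(p[100:240,270:430],None,fx=4.5,fy=4.5,interpolation=cv2.INTER_CUBIC)[:,:,::-1])
E
python3 g.py .535 -.132 .071 -83.85
```

```text
t 10.6 pos [ 0.5342 -0.1319  0.152 ] yaw -83.9 F [-0.8 -0.4  0.9] w 0.076 -> shift [0.0009 0.0001 0.081 ] roll -0.0009 j [-0.49  0.26  0.76  1.79 -0.19  1.17 -1.14]
```

View pics/scene3.png

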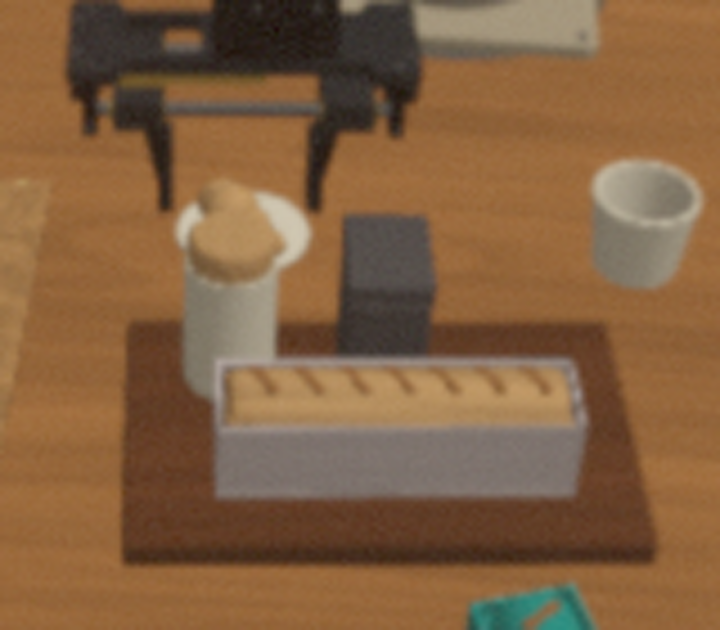

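Run:
```python
from m import *
q=lambda X:((proj("scene",X)-[270,100])*4.5).round(1).tolist()
print(q([.5342,-.1319,.152]),q([.535,-.132,.13]),q([.535,-.132,.10]),q([.535,-.132,.05]),q([.535,-.137,.05]))
```

```text
[[234.9, 197.8]] [[233.9, 229.0]] [[232.9, 269.1]] [[231.2, 333.1]] [[223.1, 332.6]]
```

Emit:
move_arm([
  [0.0005, 0.001, 0.01, 0],
  [0.0005, 0.001, 0.03, 0],
  [0.0005, 0.001, 0.053, 0],
  [0.0005, 0.001, 0.07, 0],
  [0.0005, 0.001, 0.078, 0],
  [0.0005, 0.001, 0.08, 0],
  [0.0005, 0.001, 0.08, 0],
])

```text
time: 11.3
ee_pos: [0.5352, -0.1321, 0.0725]
eef_rot: [0.999, 0.054, 0.0, 0.0]
ft_force: [-0.0, -0.0, 0.5]
width: 0.076
```

```bash
python3 - <<'E'
from m import *
p,d=imaging.camera("scene");cv2.imwrite("pics/scene4.png",cv2.resize(p[110:210,290:390],None,fx=6,fy=6,interpolation=cv2.INTER_CUBIC)[:,:,::-1])
E
python3 g.py .535 -.132 .071 -83.85
```

```text
t 11.35 pos [ 0.5354 -0.132   0.0728] yaw -83.83 F [ 0.  -0.  -0.2] w 0.0759 -> shift [-0.0004 -0.0001  0.0018] roll 0.0004 j [-0.44  0.37  0.72  1.86 -0.28  1.02 -1.07]
```

View pics/scene4.png

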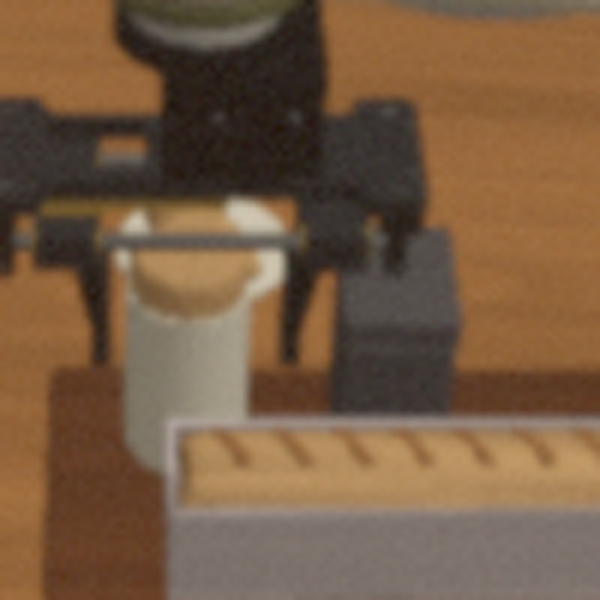

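Inner finger edges are at 108 and 281, the jar at 124–249. The jar therefore sits about 3 mm further toward -y, so I'll shift and grip.

Emit:
move_arm([
  [0, 0.0015, 0, 0],
  [0, 0.003, 0, 0],
  [0, 0.003, 0, 0],
  [0, 0.003, 0, 0],
])

```text
time: 11.75
ee_pos: [0.5353, -0.1349, 0.0722]
eef_rot: [0.999, 0.054, 0.0, -0.0]
ft_force: [-0.2, -1.3, -0.6]
width: 0.076
```

Emit:
move_arm([
  [0, 0, 0, 0],
  [0, 0, 0, 0],
  [0, 0, 0, 0],
  [0, 0, 0, 0],
  [0, 0, 0, 0],
  [0, 0, 0, 0],
], claw=0, newtons=25)

```text
time: 12.35
ee_pos: [0.5352, -0.135, 0.0721]
eef_rot: [0.999, 0.054, 0.0, 0.0]
ft_force: [0.1, -1.9, 0.6]
width: 0.0554
```

```bash
python3 g.py .485 -.332 .2 -83.85
```

```text
t 12.35 pos [ 0.5352 -0.135   0.0721] yaw -83.83 F [ 0.1 -1.9  0.6] w 0.0554 -> shift [-0.0711  0.1905 -0.1279] roll 0.0003 j [-0.44  0.37  0.72  1.86 -0.29  1.02 -1.06]
```

Emit:
move_arm([
  [0, 0, -0.004, 0],
  [0, 0, -0.012, 0],
  [0, 0, -0.027, 0],
  [0, 0, -0.047, 0],
  [-0.001, 0.003, -0.07, 0],
  [-0.005, 0.013, -0.09, 0],
  [-0.011, 0.029, -0.104, 0],
  [-0.019, 0.05, -0.11, 0],
  [-0.029, 0.077, -0.11, 0],
  [-0.04, 0.107, -0.11, 0],
  [-0.05, 0.135, -0.11, 0],
  [-0.059, 0.158, -0.11, 0],
  [-0.066, 0.176, -0.11, 0],
  [-0.07, 0.186, -0.11, 0],
  [-0.071, 0.19, -0.107, 0],
  [-0.071, 0.19, -0.095, 0],
  [-0.071, 0.19, -0.077, 0],
  [-0.071, 0.19, -0.055, 0],
  [-0.071, 0.19, -0.035, 0],
  [-0.071, 0.19, -0.021, 0],
])

```text
time: 14.35
ee_pos: [0.4849, -0.3295, 0.0907]
eef_rot: [0.998, 0.055, -0.001, -0.001]
ft_force: [1.1, 0.2, -3.0]
width: 0.0558
```

Emit:
move_arm([
  [0, 0, 0.009, 0],
  [0, 0, 0.015, 0],
  [0, 0, 0.019, 0],
  [0, 0, 0.0215, 0],
  [0, 0, 0.0225, 0],
  [0, 0, 0.0225, 0],
])

```text
time: 14.95
ee_pos: [0.4852, -0.3315, 0.0708]
eef_rot: [0.999, 0.054, 0.0, 0.0]
ft_force: [-0.7, -0.1, -3.1]
width: 0.0555
```

```bash
python3 g.py .485 -.332 .056 -83.85
```

```text
t 14.95 pos [ 0.4852 -0.3315  0.0708] yaw -83.82 F [-0.7 -0.1 -3.1] w 0.0555 -> shift [-0.0003  0.0005  0.0148] roll 0.0005 j [-0.09  0.48  0.78  1.77 -0.38  1.05 -0.65]
```

Emit:
move_arm([
  [0, 0, 0.003, 0],
  [0, 0, 0.007, 0],
  [0, 0, 0.01, 0],
  [0, 0, 0.012, 0],
  [0, 0, 0.013, 0],
  [0, 0, 0.0138, 0],
  [0, 0, 0.0144, 0],
  [0, 0, 0.0148, 0],
  [0, 0, 0.0148, 0],
])

```text
time: 15.85
ee_pos: [0.4852, -0.3315, 0.056]
eef_rot: [0.999, 0.054, 0.0, -0.0]
ft_force: [-1.1, 0.5, -0.1]
width: 0.0554
```

Emit:
move_arm([
  [0, 0, 0.0004, 0],
  [0, 0, 0.0004, 0],
])

```text
time: 16.05
ee_pos: [0.4853, -0.3315, 0.056]
eef_rot: [0.999, 0.054, 0.0, -0.0]
ft_force: [-1.2, 0.7, 6.6]
width: 0.0555
```

Emit:
move_arm([
  [0, 0, 0, 0],
  [0, 0, 0, 0],
  [0, 0, 0, 0],
  [0, 0, 0, 0],
  [0, 0, -0.005, 0],
  [0, 0, -0.015, 0],
  [0, 0, -0.035, 0],
  [0, 0, -0.06, 0],
  [0, 0, -0.085, 0],
  [0, 0, -0.11, 0],
  [0, 0, -0.13, 0],
  [0, 0, -0.14, 0],
], claw=0.75)

```text
time: 17.25
ee_pos: [0.4856, -0.332, 0.1979]
eef_rot: [0.999, 0.054, 0.001, 0.001]
ft_force: [-0.0, -0.7, -0.2]
width: 0.0761
```

```bash
python3 g.py .530 -.044 .196 -83.85
```

```text
t 17.25 pos [ 0.4856 -0.332   0.1979] yaw -83.84 F [-0.  -0.7 -0.2] w 0.0761 -> shift [ 0.0751 -0.2816  0.0017] roll 0.0001 j [-0.16  0.34  0.85  1.64 -0.26  1.28 -0.73]
```

Emit:
move_arm([
  [0.003, -0.01, 0, 0],
  [0.008, -0.03, 0, 0],
  [0.016, -0.06, 0, 0],
  [0.025, -0.095, 0, 0],
  [0.035, -0.133, 0, 0],
  [0.045, -0.17, 0, 0],
  [0.055, -0.207, 0, 0],
  [0.063, -0.238, 0, 0],
  [0.07, -0.262, 0, 0],
  [0.074, -0.276, 0, 0],
  [0.075, -0.2815, 0.005, 0],
  [0.075, -0.2815, 0.02, 0],
  [0.075, -0.2815, 0.045, 0],
  [0.075, -0.2815, 0.065, 0],
  [0.075, -0.2815, 0.077, 0],
  [0.075, -0.2815, 0.08, 0],
  [0.075, -0.2815, 0.08, 0],
])

```text
time: 18.95
ee_pos: [0.5292, -0.0441, 0.1153]
eef_rot: [0.999, 0.053, -0.0, 0.0]
ft_force: [0.7, -0.9, 0.6]
width: 0.0762
```

```bash
python3 - <<'E'
from m import *
p,d=imaging.camera("scene");cv2.imwrite("pics/scene5.png",cv2.resize(p[110:210,300:420],None,fx=6,fy=6,interpolation=cv2.INTER_CUBIC)[:,:,::-1])
E
python3 g.py .530 -.044 .066 -83.85
```

```text
t 19.0 pos [ 0.5296 -0.0439  0.1158] yaw -83.86 F [0.3 0.5 0.8] w 0.0765 -> shift [0.0003 0.0002 0.0498] roll -0.0002 j [-0.62  0.25  0.7   1.87 -0.18  1.08 -1.31]
```

View pics/scene5.png

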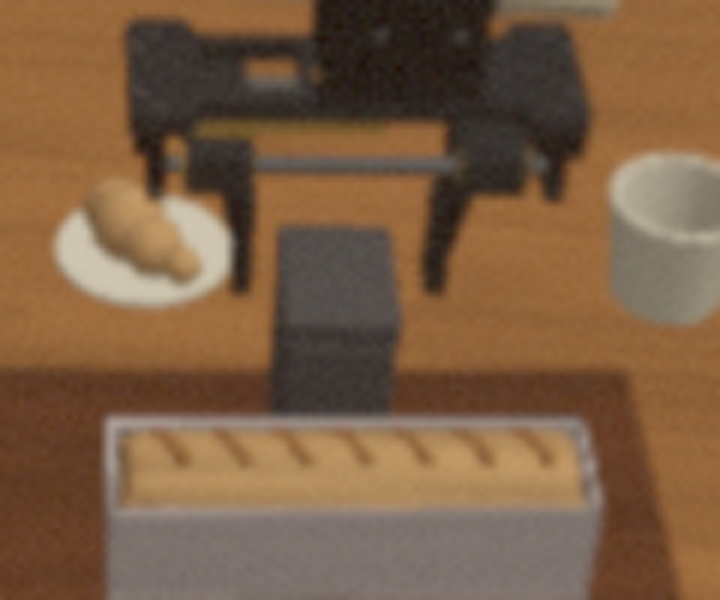

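Finger inner edges are at 249 and 423, the canister top at 277–394 mid-depth, so it is centred. Descend and grip.

Emit:
move_arm([
  [0, 0, 0.008, 0],
  [0, 0, 0.022, 0],
  [0, 0, 0.037, 0],
  [0, 0, 0.046, 0],
  [0, 0, 0.049, 0],
  [0, 0, 0.049, 0],
])

```text
time: 19.6
ee_pos: [0.529, -0.0436, 0.0657]
eef_rot: [0.999, 0.054, -0.001, 0.0]
ft_force: [-0.6, -0.4, 0.1]
width: 0.0763
```

Emit:
move_arm([
  [0, 0, 0, 0],
  [0, 0, 0, 0],
  [0, 0, 0, 0],
  [0, 0, 0, 0],
  [0, 0, 0, 0],
  [0, 0, 0, 0],
  [0, 0, 0, 0],
], claw=-0.1, newtons=25)

```text
time: 20.3
ee_pos: [0.5295, -0.0433, 0.0666]
eef_rot: [0.999, 0.054, 0.0, -0.0]
ft_force: [-2.0, -0.3, 4.8]
width: 0.0517
```

```bash
python3 g.py .39 -.336 .2 -83.85
```

```text
t 20.3 pos [ 0.5295 -0.0433  0.0666] yaw -83.82 F [-2.  -0.3  4.8] w 0.0517 -> shift [-0.1701  0.2759 -0.1336] roll 0.0005 j [-0.59  0.32  0.68  1.91 -0.24  0.99 -1.26]
```

Width 51.7 mm suggests the pads are on the lid (52 mm). I'll open, go 7 mm lower and regrip.

Emit:
move_arm([
  [0, 0, 0, 0],
  [0, 0, 0, 0],
  [0, 0, 0.003, 0],
  [0, 0, 0.006, 0],
  [0, 0, 0.007, 0],
  [0, 0, 0.007, 0],
], claw=0.5)

```text
time: 20.9
ee_pos: [0.5291, -0.0435, 0.059]
eef_rot: [0.999, 0.054, -0.0, 0.0]
ft_force: [0.0, -0.7, -0.9]
width: 0.0652
```

Emit:
move_arm([
  [0, 0, 0, 0],
  [0, 0, 0, 0],
  [0, 0, 0, 0],
  [0, 0, 0, 0],
  [0, 0, 0, 0],
  [0, 0, 0, 0],
  [0, 0, 0, 0],
], claw=-0.1)

```text
time: 21.6
ee_pos: [0.5294, -0.0434, 0.0594]
eef_rot: [0.999, 0.054, 0.0, -0.0]
ft_force: [-0.9, 0.4, 0.7]
width: 0.0508
```

```bash
python3 g.py .39 -.336 .2 -83.85
```

```text
t 21.6 pos [ 0.5294 -0.0434  0.0594] yaw -83.82 F [-0.9  0.4  0.7] w 0.0508 -> shift [-0.1701  0.2759 -0.1407] roll 0.0006 j [-0.58  0.33  0.67  1.92 -0.25  0.97 -1.26]
```

Emit:
move_arm([
  [0, 0, -0.004, 0],
  [0, 0, -0.012, 0],
  [0, 0, -0.027, 0],
  [0, 0, -0.047, 0],
  [-0.002, 0.003, -0.07, 0],
  [-0.008, 0.013, -0.092, 0],
  [-0.018, 0.03, -0.11, 0],
  [-0.032, 0.052, -0.12, 0],
  [-0.048, 0.078, -0.122, 0],
  [-0.066, 0.107, -0.122, 0],
  [-0.085, 0.138, -0.122, 0],
  [-0.104, 0.168, -0.122, 0],
  [-0.121, 0.197, -0.122, 0],
  [-0.137, 0.222, -0.122, 0],
  [-0.15, 0.243, -0.122, 0],
  [-0.16, 0.26, -0.122, 0],
  [-0.166, 0.27, -0.122, 0],
  [-0.169, 0.275, -0.117, 0],
  [-0.17, 0.276, -0.107, 0],
  [-0.17, 0.276, -0.09, 0],
])

```text
time: 23.6
ee_pos: [0.3906, -0.336, 0.1492]
eef_rot: [0.999, 0.054, 0.001, 0.0]
ft_force: [1.3, -0.3, -3.1]
width: 0.0508
```

```bash
python3 g.py .39 -.336 .0434 -83.85;python3 - <<'E'
from m import *
p,d=imaging.camera("scene");cv2.imwrite("pics/scene6.png",cv2.resize(p[80:240,210:430],None,fx=3.5,fy=3.5,interpolation=cv2.INTER_CUBIC)[:,:,::-1])
E
```

```text
t 23.6 pos [ 0.3906 -0.336   0.1492] yaw -83.8 F [ 1.3 -0.3 -3.1] w 0.0508 -> shift [-0.0008 -0.      0.1058] roll 0.0008 j [-0.23  0.2   0.96  1.88 -0.18  1.15 -0.67]
```

View pics/scene6.png

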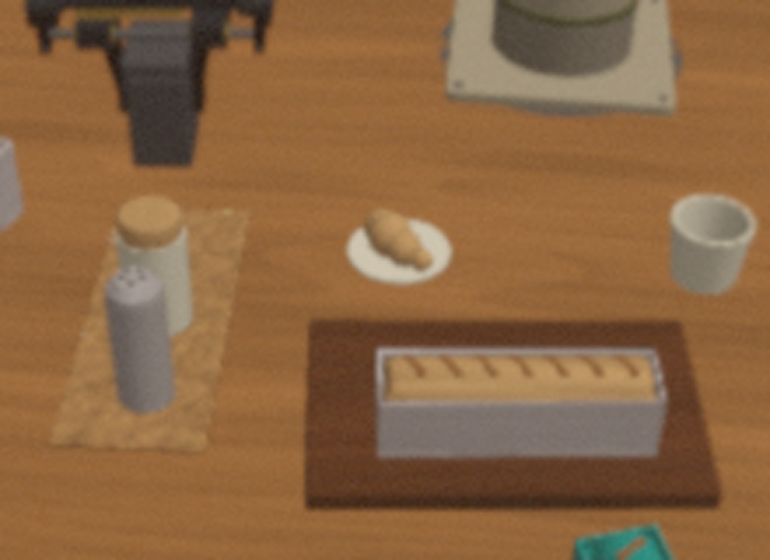

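Jar and shaker stand on the mat, the canister hangs level, and the tin is unmoved. Lower the canister.

Emit:
move_arm([
  [0, 0, 0.015, 0],
  [0, 0, 0.035, 0],
  [0, 0, 0.056, 0],
  [0, 0, 0.075, 0],
  [0, 0, 0.088, 0],
  [0, 0, 0.096, 0],
  [0, 0, 0.1, 0],
  [0, 0, 0.102, 0],
  [0, 0, 0.103, 0],
  [0, 0, 0.104, 0],
  [0, 0, 0.105, 0],
  [0, 0, 0.1055, 0],
  [0, 0, 0.1055, 0],
])

```text
time: 24.95
ee_pos: [0.39, -0.3361, 0.0439]
eef_rot: [0.999, 0.054, 0.0, -0.0]
ft_force: [-0.4, 0.2, -2.7]
width: 0.0508
```

```bash
python3 g.py .39 -.336 .0434 -83.85
```

```text
t 24.95 pos [ 0.39   -0.3361  0.0439] yaw -83.82 F [-0.4  0.2 -2.7] w 0.0508 -> shift [-0.     -0.0001  0.0005] roll 0.0005 j [-0.12  0.38  0.87  1.98 -0.35  0.95 -0.54]
```

Emit:
move_arm([
  [0, 0, 0.0005, 0],
  [0, 0, 0.001, 0],
  [0, 0, 0.001, 0],
])

```text
time: 25.25
ee_pos: [0.3903, -0.3363, 0.0433]
eef_rot: [0.999, 0.054, 0.0, -0.0]
ft_force: [-2.2, 1.9, 5.7]
width: 0.0511
```

Contact (5.7 N). Release and rise.

Emit:
move_arm([
  [0, 0, -0.0004, 0],
  [0, 0, -0.0004, 0],
  [0, 0, -0.0004, 0],
  [0, 0, -0.0004, 0],
  [0, 0, -0.0004, 0],
  [0, 0, -0.005, 0],
  [0, 0, -0.015, 0],
  [0, 0, -0.035, 0],
  [0, 0, -0.06, 0],
  [0, 0, -0.085, 0],
  [0, 0, -0.11, 0],
  [0, 0, -0.13, 0],
  [0, 0, -0.14, 0],
], claw=0.75)

```text
time: 26.55
ee_pos: [0.3905, -0.3368, 0.1851]
eef_rot: [0.999, 0.054, 0.001, 0.0]
ft_force: [-0.5, -0.1, 0.3]
width: 0.076
```

```bash
python3 g.py .604 -.030 .185 6.1;python3 - <<'E'
from m import *
p,d=imaging.camera("scene");cv2.imwrite("pics/scene7.png",cv2.resize(p[80:240,210:430],None,fx=3.5,fy=3.5,interpolation=cv2.INTER_CUBIC)[:,:,::-1])
np.savez("s7.npz",p=p);p,d=imaging.camera("top");np.savez("t7.npz",p=p,d=d);cv2.imwrite("pics/top7.png",cv2.resize(p[160:300,240:430],None,fx=4,fy=4,interpolation=cv2.INTER_CUBIC)[:,:,::-1])
E
```

```text
t 26.55 pos [ 0.3905 -0.3368  0.1851] yaw -83.85 F [-0.5 -0.1  0.3] w 0.076 -> shift [ 0.2452 -0.2821  0.0004] roll -1.5699 j [-0.27  0.15  0.98  1.84 -0.13  1.22 -0.71]
```

View pics/scene7.png

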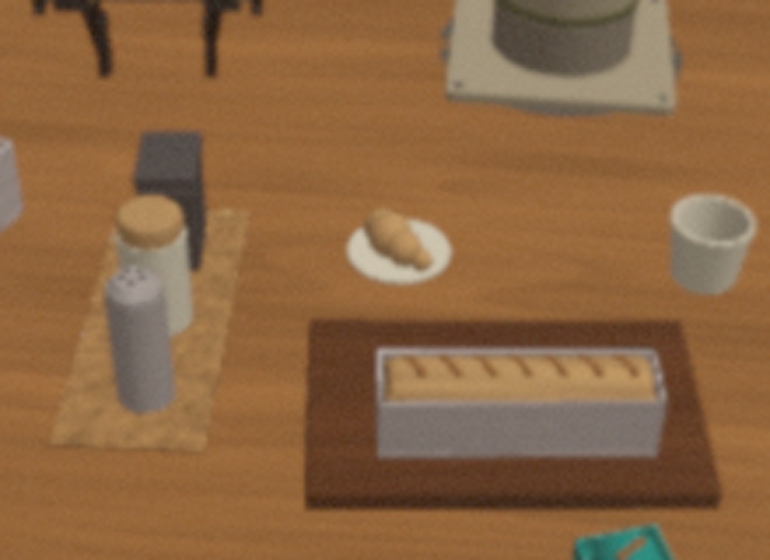

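View pics/top7.png

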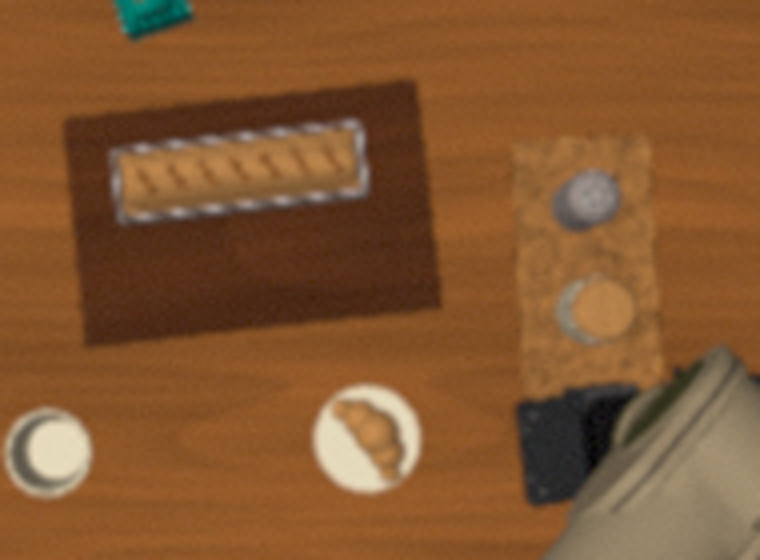

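All three stand on the mat, and the tin sits where it was (top crop 112–368 × 118–222). Tin next.

Emit:
move_arm([
  [0.005, -0.006, 0, -0.06],
  [0.02, -0.022, 0, -0.18],
  [0.04, -0.046, 0, -0.32],
  [0.065, -0.075, 0, -0.46],
  [0.093, -0.107, 0, -0.6],
  [0.121, -0.139, 0, -0.74],
  [0.149, -0.171, 0, -0.88],
  [0.175, -0.201, 0, -1.02],
  [0.199, -0.229, 0, -1.16],
  [0.219, -0.252, 0, -1.3],
  [0.234, -0.269, 0, -1.42],
  [0.242, -0.278, 0, -1.51],
  [0.245, -0.282, 0, -1.57],
  [0.245, -0.282, 0, -1.57],
  [0.245, -0.282, 0, -1.57],
], claw=1)

```text
time: 28.15
ee_pos: [0.6027, -0.0299, 0.1818]
eef_rot: [0.669, 0.743, -0.001, -0.0]
ft_force: [0.6, -0.7, -0.7]
width: 0.0869
```

```bash
python3 g.py .6035 -.030 .112 6.1;python3 - <<'E'
from m import *
p,d=imaging.camera("top");cv2.imwrite("pics/top8.png",cv2.resize(p[160:300,200:370],None,fx=4,fy=4,interpolation=cv2.INTER_CUBIC)[:,:,::-1])
p,d=imaging.camera("scene");cv2.imwrite("pics/scene8.png",cv2.resize(p[80:240,270:430],None,fx=4,fy=4,interpolation=cv2.INTER_CUBIC)[:,:,::-1])
E
```

```text
t 28.15 pos [ 0.6027 -0.0299  0.1818] yaw 5.99 F [ 0.6 -0.7 -0.7] w 0.0869 -> shift [-0.0002  0.0009  0.0698] roll -0.0019 j [-0.47  0.34  0.56  1.6  -0.18  1.26  0.22]
```

View pics/scene8.png

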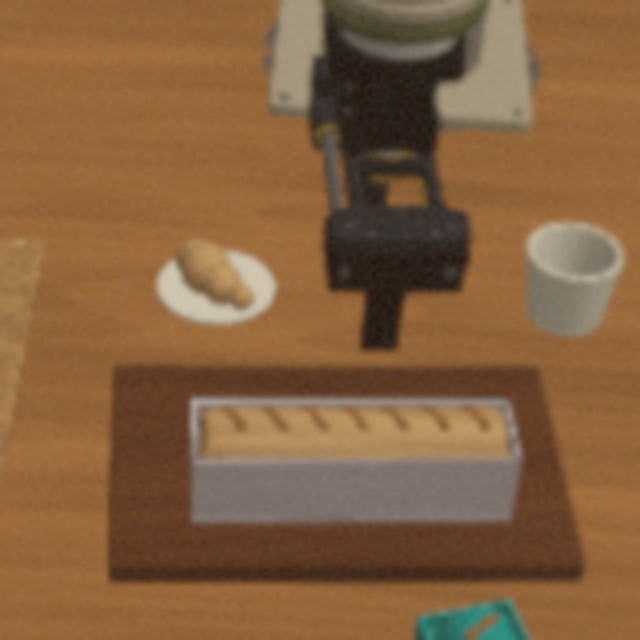

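Emit:
move_arm([
  [0, 0.001, 0.01, 0],
  [0, 0.001, 0.03, 0],
  [0, 0.001, 0.05, 0],
  [0, 0.001, 0.065, 0],
  [0, 0.001, 0.07, 0],
  [0, 0.001, 0.07, 0],
  [0, 0.001, 0.07, 0],
])

```text
time: 28.95
ee_pos: [0.6047, -0.0294, 0.1135]
eef_rot: [0.668, 0.744, 0.0, 0.0]
ft_force: [-0.1, -0.1, 0.0]
width: 0.087
```

```bash
python3 g.py .6035 -.030 .036 6.1;python3 - <<'E'
from m import *
p,d=imaging.camera("scene");cv2.imwrite("pics/scene9.png",cv2.resize(p[100:240,280:420],None,fx=4.25,fy=4.25,interpolation=cv2.INTER_CUBIC)[:,:,::-1])
q=lambda X:((proj("scene",X)-[280,100])*4.25).round(1).tolist()
s=read_state();e=s["ee_pos"];u=np.array([np.cos(np.radians(6.1)),np.sin(np.radians(6.1)),0])
print("far finger outer tip",q(e+u*.0585),"inner",q(e+u*.0435),"near inner",q(e-u*.0435))
print("tin centre rim",q([.6035,-.03,.075]),"back rim mid",q(np.array([.6035,-.03,.075])+u*.03))
p,d=imaging.camera("top");cv2.imwrite("pics/top9.png",cv2.resize(p[160:260,240:360],None,fx=5,fy=5,interpolation=cv2.INTER_CUBIC)[:,:,::-1])
E
```

```text
t 28.95 pos [ 0.6047 -0.0294  0.1135] yaw 6.11 F [-0.1 -0.1  0. ] w 0.087 -> shift [-0.0004 -0.0013  0.0775] roll 0.0002 j [-0.45  0.4   0.54  1.67 -0.22  1.13  0.25]
far finger outer tip [[347.7, 387.4]] inner [[345.5, 369.9]] near inner [[333.4, 274.7]]
tin centre rim [[333.4, 367.7]] back rim mid [[337.5, 401.2]]
```

View pics/scene9.png

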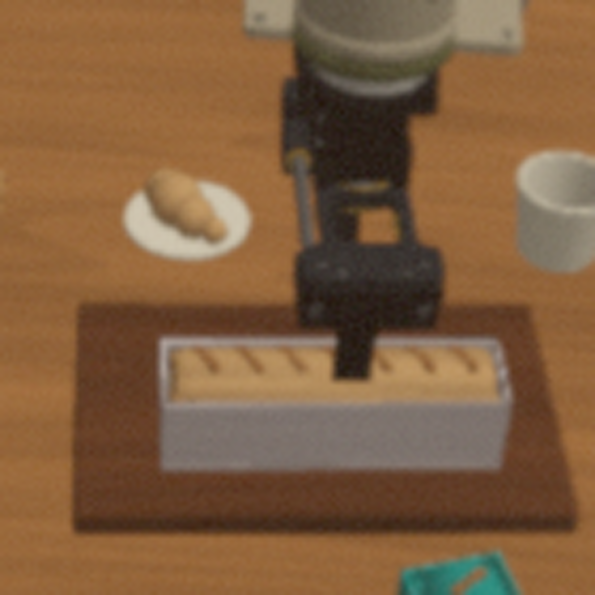

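View pics/top9.png

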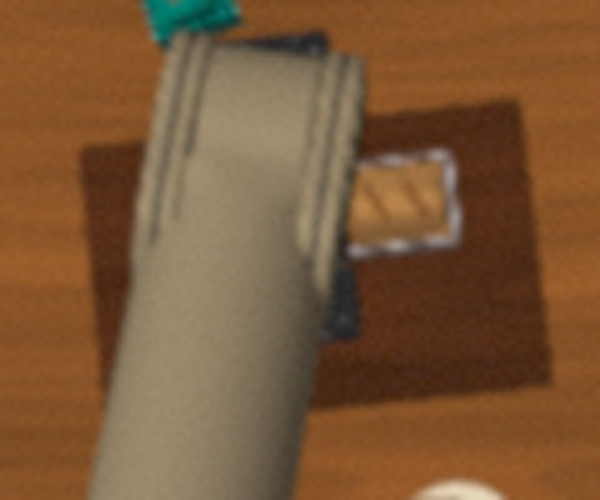

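Emit:
move_arm([
  [-0.001, -0.0005, 0.004, 0],
  [-0.002, -0.001, 0.014, 0],
  [-0.003, -0.001, 0.03, 0],
  [-0.003, -0.001, 0.046, 0],
  [-0.003, -0.001, 0.06, 0],
  [-0.003, -0.001, 0.07, 0],
  [-0.003, -0.001, 0.075, 0],
  [-0.003, -0.001, 0.077, 0],
  [-0.003, -0.001, 0.077, 0],
])

```text
time: 29.95
ee_pos: [0.6037, -0.0324, 0.0359]
eef_rot: [0.668, 0.744, 0.0, 0.0]
ft_force: [0.1, -0.5, -0.5]
width: 0.087
```

Emit:
move_arm([
  [0, 0, 0, 0],
  [0, 0, 0, 0],
  [0, 0, 0, 0],
  [0, 0, 0, 0],
  [0, 0, 0, 0],
  [0, 0, 0, 0],
  [0, 0, 0, 0],
  [0, 0, 0, 0],
], claw=0.1, newtons=35)

```text
time: 30.75
ee_pos: [0.6038, -0.0324, 0.036]
eef_rot: [0.668, 0.744, 0.0, 0.0]
ft_force: [0.1, 0.3, 3.2]
width: 0.0595
```

```bash
python3 g.py .508 .318 .036 96.9
```

```text
t 30.75 pos [ 0.6038 -0.0324  0.036 ] yaw 6.13 F [0.1 0.3 3.2] w 0.0595 -> shift [ 3.586e-01 -5.780e-02  1.000e-04] roll -1.5842 j [-0.42  0.49  0.5   1.73 -0.28  0.99  0.3 ]
```

Emit:
move_arm([
  [0, 0, -0.003, 0],
  [0, 0, -0.01, 0],
  [0, 0, -0.022, 0],
  [0, 0, -0.038, 0],
  [0.003, 0, -0.056, -0.02],
  [0.01, -0.001, -0.074, -0.07],
  [0.022, -0.003, -0.089, -0.14],
  [0.04, -0.006, -0.098, -0.23],
  [0.063, -0.01, -0.1, -0.33],
  [0.09, -0.014, -0.1, -0.44],
  [0.119, -0.019, -0.1, -0.56],
  [0.149, -0.024, -0.1, -0.68],
  [0.179, -0.029, -0.1, -0.8],
  [0.209, -0.034, -0.1, -0.92],
  [0.239, -0.039, -0.1, -1.04],
  [0.267, -0.043, -0.1, -1.16],
  [0.293, -0.047, -0.1, -1.27],
  [0.315, -0.051, -0.1, -1.37],
  [0.333, -0.054, -0.1, -1.46],
  [0.346, -0.056, -0.1, -1.53],
])

```text
time: 32.75
ee_pos: [0.5106, 0.307, 0.1372]
eef_rot: [-0.035, 0.999, 0.0, 0.001]
ft_force: [0.2, -0.2, -4.0]
width: 0.0597
```

```bash
python3 g.py .508 .318 .136 96.9
```

```text
t 32.75 pos [0.5106 0.307  0.1372] yaw 94.05 F [ 0.2 -0.2 -4. ] w 0.0597 -> shift [0.0018 0.0111 0.0012] roll -0.0497 j [-0.74  0.33  0.15  1.66 -0.05  1.16  1.06]
```

Emit:
move_arm([
  [0.001, 0.006, 0, -0.025],
  [0.002, 0.01, 0, -0.045],
  [0.002, 0.012, 0.005, -0.054],
  [0.002, 0.012, 0.02, -0.054],
  [0.002, 0.012, 0.038, -0.054],
  [0.002, 0.012, 0.053, -0.054],
  [0.002, 0.012, 0.063, -0.054],
  [0.002, 0.012, 0.068, -0.054],
  [0.002, 0.012, 0.07, -0.054],
  [0.002, 0.012, 0.07, -0.054],
])

```text
time: 33.75
ee_pos: [0.5084, 0.3176, 0.066]
eef_rot: [-0.06, 0.998, 0.0, 0.0]
ft_force: [0.1, -0.4, -3.8]
width: 0.0602
```

```bash
python3 g.py .508 .318 .026 96.9;python3 - <<'E'
from m import *
p,d=imaging.camera("scene");np.savez("s10.npz",p=p);cv2.imwrite("pics/scene10.png",cv2.resize(p[120:250,400:560],None,fx=4.5,fy=4.5,interpolation=cv2.INTER_CUBIC)[:,:,::-1])
p,d=imaging.camera("top");np.savez("t10.npz",p=p);cv2.imwrite("pics/top10.png",cv2.resize(p[160:300,140:280],None,fx=4,fy=4,interpolation=cv2.INTER_CUBIC)[:,:,::-1])
E
```

```text
t 33.75 pos [0.5084 0.3176 0.066 ] yaw 96.88 F [ 0.1 -0.4 -3.8] w 0.0602 -> shift [0.0003 0.0005 0.04  ] roll -0.0004 j [-0.74  0.41  0.13  1.71 -0.06  1.03  1.1 ]
```

View pics/scene10.png

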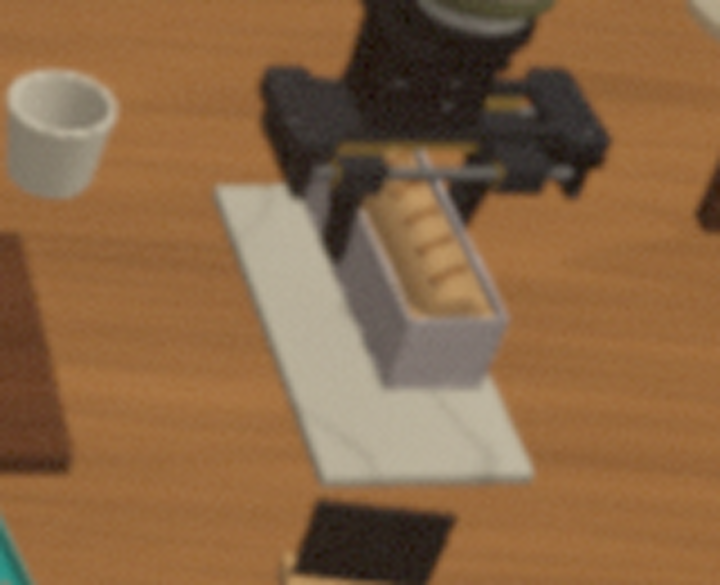

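View pics/top10.png

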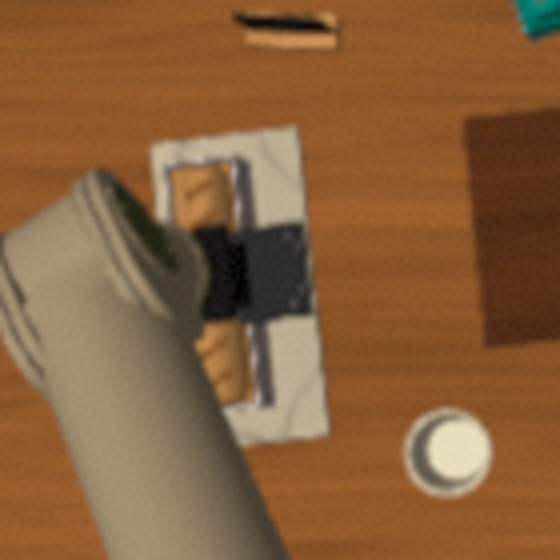

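Run:
```python
from m import *
tp=lambda L:[(140+(u-1.5)/4,160+(v-1.5)/4) for u,v in L]
sc=lambda L:[(400+(u-1.75)/4.5,120+(v-1.75)/4.5) for u,v in L]
print("top far rim",plane("top",tp([(166,163),(242,156),(262,404)]),.105).round(4).tolist())
print("scene far rim",plane("scene",sc([(408,319),(507,319)]),.105).round(4).tolist())
print("scene far bottom",plane("scene",sc([(383,386),(481,386)]),.050).round(4).tolist())
print("slab",plane("top",tp([(152,144),(297,126),(328,436)]),.01).round(4).tolist(), plane("scene",sc([(216,186),(531,479),(322,479)]),.01).round(4).tolist())
a=np.radians(6.9);c=np.array([.508,.318]);u=np.array([np.cos(a),np.sin(a)]);v=np.array([-u[1],u[0]])
print("expected far L,R",(c+.105*u+.03*v).round(4),(c+.105*u-.03*v).round(4),"near R",(c-.105*u-.03*v).round(4))
```

```text
top far rim [[0.6083, 0.3588, 0.105], [0.6139, 0.2957, 0.105], [0.4108, 0.2755, 0.105]]
scene far rim [[0.6155, 0.3021, 0.105], [0.6091, 0.3602, 0.105]]
scene far bottom [[0.6129, 0.3033, 0.05], [0.6067, 0.3625, 0.05]]
slab [[0.6343, 0.4, 0.01], [0.6497, 0.2722, 0.01], [0.3805, 0.241, 0.01]] [[0.3841, 0.2414, 0.01], [0.6403, 0.3975, 0.01], [0.6527, 0.2713, 0.01]]
expected far L,R [0.6086 0.3604] [0.6158 0.3008] near R [0.4074 0.2756]
```

Emit:
move_arm([
  [-0.0005, 0.0005, 0.004, 0],
  [-0.001, 0.001, 0.012, 0],
  [-0.001, 0.001, 0.021, 0],
  [-0.001, 0.001, 0.028, 0],
  [-0.001, 0.001, 0.033, 0],
  [-0.001, 0.001, 0.035, 0],
  [-0.001, 0.001, 0.035, 0],
])

```text
time: 34.55
ee_pos: [0.5089, 0.3185, 0.0305]
eef_rot: [-0.06, 0.998, -0.0, -0.0]
ft_force: [-0.8, 0.3, -4.3]
width: 0.0601
```

```bash
python3 g.py .508 .318 .026 96.9;python3 - <<'E'
from m import *
p,d=imaging.camera("scene");np.savez("s11.npz",p=p);cv2.imwrite("pics/scene11.png",cv2.resize(p[150:240,440:530],None,fx=6.6,fy=6.6,interpolation=cv2.INTER_CUBIC)[:,:,::-1])
p,d=imaging.camera("top");np.savez("t11.npz",p=p);cv2.imwrite("pics/top11.png",cv2.resize(p[185:275,165:235],None,fx=6.6,fy=6.6,interpolation=cv2.INTER_CUBIC)[:,:,::-1])
E
```

```text
t 34.55 pos [0.5089 0.3185 0.0305] yaw 96.89 F [-0.8  0.3 -4.3] w 0.0601 -> shift [ 0.0009 -0.0004  0.0045] roll -0.0002 j [-0.74  0.45  0.13  1.73 -0.07  0.96  1.11]
```

View pics/scene11.png

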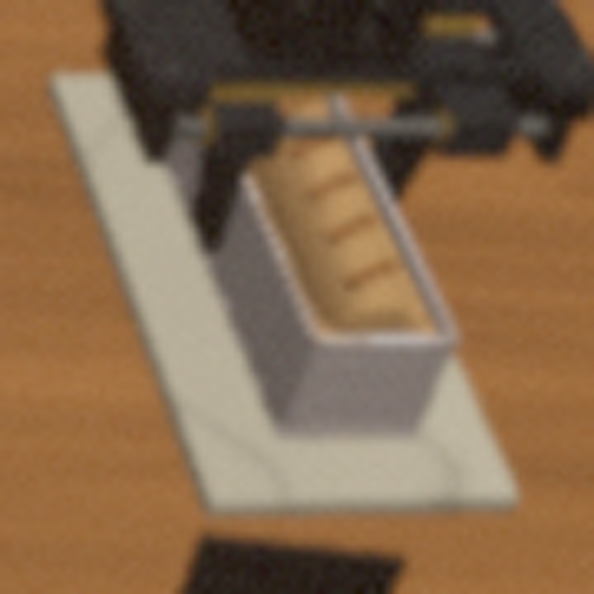

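View pics/top11.png

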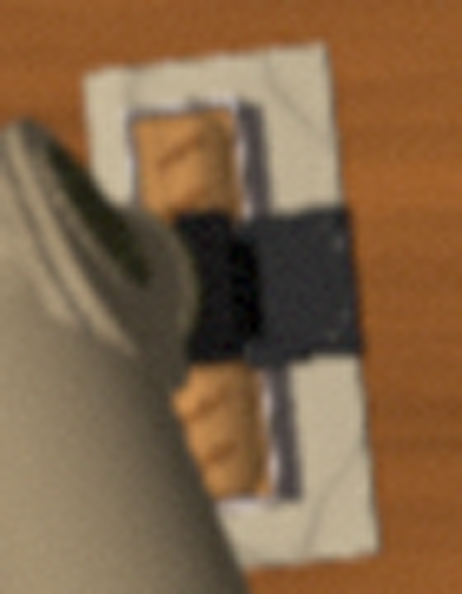

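Run:
```python
from m import *
k=6.6;o=(k-1)/2
tp=lambda L:[(165+(u-o)/k,185+(v-o)/k) for u,v in L]
sc=lambda L:[(440+(u-o)/k,150+(v-o)/k) for u,v in L]
a=np.radians(6.9);u=np.array([np.cos(a),np.sin(a)]);v=np.array([-u[1],u[0]])
f=lambda n,L,z:[( (q[:2]@u*1000).round(1),(q[:2]@v*1000).round(1)) for q in plane(n,L,z)]
print("along,lat mm")
print("sc bottom",f("scene",sc([(276,435),(410,433)]),.0145));print("sc rim",f("scene",sc([(318,342),(456,340)]),.0695))
print("sc slab far",f("scene",sc([(208,508),(518,502),(50,74)]),.010))
print("top bottomR",f("top",tp([(268,105),(299,499)]),.0145)); print("top rim",f("top",tp([(131,110),(240,97),(271,500),(225,506)]),.0695))
print("top slab",f("top",tp([(85,73),(325,42),(378,553)]),.010))
```

```text
along,lat mm
sc bottom [(np.float64(647.1), np.float64(227.4)), (np.float64(647.1), np.float64(284.2))]
sc rim [(np.float64(650.1), np.float64(228.5)), (np.float64(649.8), np.float64(285.3))]
sc slab far [(np.float64(682.3), np.float64(190.3)), (np.float64(682.0), np.float64(319.5)), (np.float64(409.6), np.float64(192.2))]
top bottomR [(np.float64(648.2), np.float64(224.9)), (np.float64(440.4), np.float64(229.9))]
top rim [(np.float64(647.4), np.float64(282.4)), (np.float64(647.1), np.float64(226.0)), (np.float64(441.7), np.float64(231.1)), (np.float64(441.5), np.float64(254.7))]
top slab [(np.float64(677.8), np.float64(321.5)), (np.float64(678.4), np.float64(192.3)), (np.float64(407.5), np.float64(192.7))]
```

Emit:
move_arm([
  [-0.001, 0, 0.001, 0],
  [-0.001, 0, 0.002, 0],
  [-0.001, 0, 0.003, 0],
  [-0.001, 0, 0.0037, 0],
  [-0.001, 0, 0.0042, 0],
  [-0.001, 0, 0.0046, 0],
  [-0.001, 0, 0.0046, 0],
])

```text
time: 35.35
ee_pos: [0.5099, 0.3187, 0.0262]
eef_rot: [-0.06, 0.998, 0.0, -0.0]
ft_force: [-0.1, -0.5, -4.7]
width: 0.0597
```

Emit:
move_arm([
  [0, 0, 0.0005, 0],
  [0, 0, 0.001, 0],
  [0, 0, 0.001, 0],
])

```text
time: 35.65
ee_pos: [0.5101, 0.3188, 0.026]
eef_rot: [-0.06, 0.998, 0.0, 0.0]
ft_force: [-2.9, -2.3, 3.7]
width: 0.0596
```

Emit:
move_arm([
  [0, 0, -0.0004, 0],
  [0, 0, -0.0004, 0],
  [0, 0, -0.0004, 0],
  [0, 0, -0.0004, 0],
  [0, 0, -0.0004, 0],
  [0, 0, -0.0004, 0],
  [0, 0, -0.006, 0],
  [0, 0, -0.018, 0],
  [0, 0, -0.04, 0],
  [0, 0, -0.07, 0],
  [0, 0, -0.1, 0],
  [0, 0, -0.13, 0],
  [0, 0, -0.15, 0],
  [0, 0, -0.16, 0],
], claw=1)

```text
time: 37.05
ee_pos: [0.5108, 0.3192, 0.1885]
eef_rot: [-0.06, 0.998, 0.001, 0.002]
ft_force: [0.5, -0.4, 0.0]
width: 0.0869
```

```bash
python3 g.py .3905 -.3364 .186 -83.85
```

```text
t 37.05 pos [0.5108 0.3192 0.1885] yaw 96.88 F [ 0.5 -0.4  0. ] w 0.0869 -> shift [ 1.980e-01 -6.365e-01  5.000e-04] roll -3.1288 j [-0.75  0.3   0.14  1.58 -0.04  1.26  1.09]
```

Emit:
move_arm([
  [0.003, -0.01, 0, 0.08],
  [0.009, -0.03, 0, 0.2],
  [0.018, -0.058, 0, 0.34],
  [0.028, -0.09, 0, 0.48],
  [0.039, -0.125, 0, 0.62],
  [0.05, -0.16, 0, 0.76],
  [0.061, -0.195, 0, 0.9],
  [0.072, -0.23, 0, 1.04],
  [0.083, -0.265, 0, 1.18],
  [0.094, -0.3, 0, 1.32],
  [0.104, -0.335, 0, 1.46],
  [0.115, -0.37, 0, 1.6],
  [0.126, -0.405, 0, 1.74],
  [0.137, -0.44, 0, 1.88],
  [0.148, -0.475, 0, 2.02],
  [0.158, -0.508, 0, 2.16],
  [0.168, -0.54, 0, 2.3],
  [0.177, -0.57, 0, 2.44],
  [0.185, -0.595, 0, 2.58],
  [0.191, -0.615, 0, 2.72],
], claw=0.75)

```text
time: 39.05
ee_pos: [0.3932, -0.3163, 0.1852]
eef_rot: [0.964, 0.264, -0.0, -0.0]
ft_force: [0.5, -0.0, 0.3]
width: 0.0764
```

```bash
python3 g.py .3905 -.3364 .186 -83.85
```

```text
t 39.05 pos [ 0.3932 -0.3163  0.1852] yaw -59.36 F [ 0.5 -0.   0.3] w 0.0764 -> shift [-0.0126  0.0159 -0.0008] roll 0.4274 j [-0.17  0.09  0.81  1.86 -0.07  1.22 -0.37]
```

Emit:
move_arm([
  [-0.004, 0.005, 0, 0.13],
  [-0.008, 0.01, 0, 0.25],
  [-0.011, 0.014, 0, 0.34],
  [-0.0125, 0.016, 0, 0.4],
  [-0.0125, 0.016, 0, 0.425],
  [-0.0125, 0.016, 0, 0.425],
  [-0.0125, 0.016, 0, 0.425],
])

```text
time: 39.75
ee_pos: [0.3917, -0.3346, 0.1852]
eef_rot: [0.998, 0.059, -0.0, -0.0]
ft_force: [-0.6, 0.3, 0.6]
width: 0.0761
```

```bash
python3 g.py .3903 -.3363 .0433 -83.83;python3 - <<'E'
from m import *
p,d=imaging.camera("scene");cv2.imwrite("pics/scene12.png",cv2.resize(p[60:250,200:540],None,fx=2.3,fy=2.3,interpolation=cv2.INTER_CUBIC)[:,:,::-1])
p,d=imaging.camera("top");np.savez("t12.npz",p=p);cv2.imwrite("pics/top12.png",cv2.resize(p[185:275,165:235],None,fx=6.6,fy=6.6,interpolation=cv2.INTER_CUBIC)[:,:,::-1])
E
```

```text
t 39.75 pos [ 0.3917 -0.3346  0.1852] yaw -83.21 F [-0.6  0.3  0.6] w 0.0761 -> shift [-0.0015  0.0016  0.1419] roll 0.0108 j [-0.16  0.13  0.85  1.84 -0.11  1.22 -0.73]
```

View pics/scene12.png

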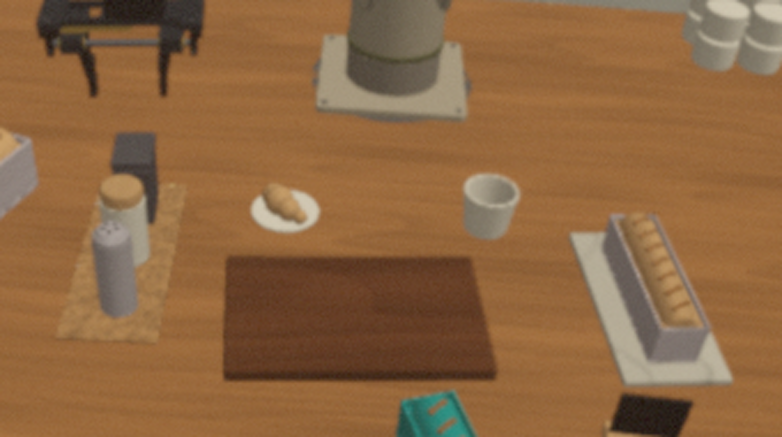

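View pics/top12.png

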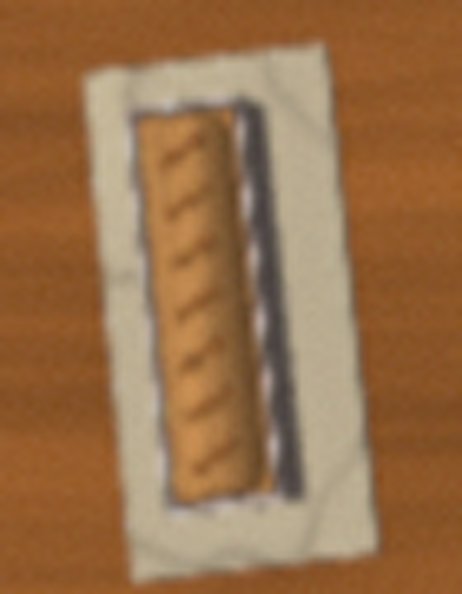

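Run:
```python
from m import *
t=np.load("t12.npz")["p"];k=6.6;o=(k-1)/2
tp=lambda L:[(165+(u-o)/k,185+(v-o)/k) for u,v in L]
P=plane("top",tp([(130,110),(241,98),(277,502),(165,514)]),.065)[:,:2]
B=plane("top",tp([(267,106),(302,498)]),.010)[:,:2]
S=plane("top",tp([(85,73),(325,42),(378,553),(134,582)]),.010)[:,:2]
print("rim c",P.mean(0).round(4),"slab c",S.mean(0).round(4))
an=lambda a,b:np.degrees(np.arctan2(*(a-b)[::-1])).round(2)
print("tin yaw",an(P[1],P[2]),an(P[0],P[3]),an(*B),"slab",an(S[1],S[2]),an(S[0],S[3]))
a=np.radians(6.7);R=np.array([[np.cos(a),np.sin(a)],[-np.sin(a),np.cos(a)]]);print("offset mm",(R@(P.mean(0)-S.mean(0))*1000).round(1), "R-edge gap", ((R@(B.mean(0)-(S[1]+S[2])/2))*1000).round(1))
```

```text
rim c [0.5094 0.3202] slab c [0.508  0.3205]
tin yaw 6.15 6.19 6.12 slab 6.83 6.8
offset mm [ 1.3 -0.4] R-edge gap [ 1.4 35.4]
```

Tin is within about 1.5 mm and 0.7° of the slab centre and axis. Now return the canister.

Emit:
move_arm([
  [0, 0, 0.01, 0],
  [0, 0, 0.03, 0],
  [0, 0, 0.055, 0],
  [0, 0, 0.08, 0],
  [0, 0, 0.105, 0],
  [0, 0, 0.125, 0],
  [0, 0, 0.137, 0],
  [0, 0, 0.142, 0],
  [0, 0, 0.142, 0],
  [0, 0, 0.142, 0],
])

```text
time: 40.85
ee_pos: [0.3921, -0.3353, 0.0439]
eef_rot: [0.998, 0.058, 0.0, 0.0]
ft_force: [0.2, 0.1, 0.0]
width: 0.0757
```

```bash
python3 g.py .3903 -.3363 .0433 -83.83
```

```text
t 40.85 pos [ 0.3921 -0.3353  0.0439] yaw -83.31 F [0.2 0.1 0. ] w 0.0757 -> shift [-0.0019  0.0008  0.0006] roll 0.0091 j [-0.06  0.35  0.79  1.97 -0.31  0.94 -0.57]
```

Emit:
move_arm([
  [-0.001, 0.0004, 0.0003, 0.005],
  [-0.0019, 0.0008, 0.0003, 0.009],
  [-0.0019, 0.0008, 0.0003, 0.009],
  [-0.0019, 0.0008, 0.0003, 0.009],
])

```text
time: 41.25
ee_pos: [0.39, -0.3359, 0.0431]
eef_rot: [0.999, 0.054, 0.0, -0.0]
ft_force: [-0.5, 0.6, 0.1]
width: 0.0763
```

Emit:
move_arm([
  [0, 0, 0, 0],
  [0, 0, 0, 0],
  [0, 0, 0, 0],
  [0, 0, 0, 0],
  [0, 0, 0, 0],
  [0, 0, 0, 0],
  [0, 0, 0, 0],
], claw=-0.1, newtons=25)

```text
time: 41.95
ee_pos: [0.3899, -0.336, 0.0429]
eef_rot: [0.999, 0.054, 0.0, 0.0]
ft_force: [0.5, -0.9, -0.6]
width: 0.0505
```

```bash
python3 g.py .5294 -.0434 .0594 -83.82
```

```text
t 41.95 pos [ 0.3899 -0.336   0.0429] yaw -83.83 F [ 0.5 -0.9 -0.6] w 0.0505 -> shift [ 0.1702 -0.2759 -0.0165] roll -0.0001 j [-0.06  0.35  0.79  1.98 -0.31  0.94 -0.58]
```

Emit:
move_arm([
  [0, 0, -0.004, 0],
  [0, 0, -0.012, 0],
  [0, 0, -0.027, 0],
  [0, 0, -0.047, 0],
  [0, 0, -0.07, 0],
  [0.002, -0.003, -0.095, 0],
  [0.008, -0.013, -0.115, 0],
  [0.018, -0.03, -0.13, 0],
  [0.032, -0.052, -0.135, 0],
  [0.048, -0.078, -0.135, 0],
  [0.066, -0.107, -0.135, 0],
  [0.085, -0.138, -0.135, 0],
  [0.104, -0.168, -0.135, 0],
  [0.121, -0.197, -0.135, 0],
  [0.137, -0.222, -0.135, 0],
  [0.15, -0.243, -0.135, 0],
  [0.16, -0.26, -0.135, 0],
  [0.166, -0.27, -0.13, 0],
  [0.169, -0.275, -0.12, 0],
  [0.17, -0.276, -0.105, 0],
])

```text
time: 43.95
ee_pos: [0.5295, -0.0434, 0.1476]
eef_rot: [0.999, 0.054, 0.0, 0.0]
ft_force: [-0.2, -0.2, -3.7]
width: 0.0505
```

```bash
python3 g.py .5290 -.0434 .059 -83.82
```

```text
t 43.95 pos [ 0.5295 -0.0434  0.1476] yaw -83.84 F [-0.2 -0.2 -3.7] w 0.0505 -> shift [-0.0005 -0.0001  0.0886] roll -0.0003 j [-0.55  0.2   0.61  1.84 -0.12  1.15 -1.36]
```

Emit:
move_arm([
  [0, 0, 0.012, 0],
  [0, 0, 0.03, 0],
  [0, 0, 0.05, 0],
  [0, 0, 0.066, 0],
  [0, 0, 0.077, 0],
  [0, 0, 0.083, 0],
  [0, 0, 0.086, 0],
  [0, 0, 0.087, 0],
  [0, 0, 0.0875, 0],
  [0, 0, 0.0875, 0],
])

```text
time: 44.95
ee_pos: [0.5295, -0.0432, 0.0609]
eef_rot: [0.999, 0.054, 0.0, -0.0]
ft_force: [-0.8, 0.9, -2.9]
width: 0.0507
```

```bash
python3 g.py .5290 -.0434 .059 -83.82
```

```text
t 44.95 pos [ 0.5295 -0.0432  0.0609] yaw -83.83 F [-0.8  0.9 -2.9] w 0.0507 -> shift [-0.0005  0.0001  0.0019] roll -0.0001 j [-0.51  0.31  0.59  1.92 -0.21  0.97 -1.29]
```

Emit:
move_arm([
  [-0.0003, 0.0002, 0.0007, 0],
  [-0.0003, 0.0002, 0.0013, 0],
  [-0.0003, 0.0002, 0.0019, 0],
  [-0.0003, 0.0002, 0.0019, 0],
])

```text
time: 45.35
ee_pos: [0.5292, -0.0436, 0.0588]
eef_rot: [0.999, 0.054, 0.0, -0.0]
ft_force: [-1.0, 0.1, 1.0]
width: 0.0505
```

Emit:
move_arm([
  [0, 0, 0, 0],
  [0, 0, 0, 0],
  [0, 0, 0, 0],
  [0, 0, 0, 0],
  [0, 0, 0, 0],
  [0, 0, -0.005, 0],
  [0, 0, -0.015, 0],
  [0, 0, -0.035, 0],
  [0, 0, -0.06, 0],
  [0, 0, -0.085, 0],
  [0, 0, -0.11, 0],
  [0, 0, -0.13, 0],
  [0, 0, -0.14, 0],
], claw=0.75)

```text
time: 46.65
ee_pos: [0.5297, -0.0437, 0.2011]
eef_rot: [0.999, 0.054, 0.002, -0.0]
ft_force: [-1.0, -0.3, 0.2]
width: 0.0759
```

```bash
python3 g.py .4853 -.3315 .2 -83.83;python3 - <<'E'
from m import *
p,d=imaging.camera("scene");cv2.imwrite("pics/scene13.png",cv2.resize(p[100:240,270:430],None,fx=4.5,fy=4.5,interpolation=cv2.INTER_CUBIC)[:,:,::-1])
E
```

```text
t 46.65 pos [ 0.5297 -0.0437  0.2011] yaw -83.84 F [-1.  -0.3  0.2] w 0.0759 -> shift [-0.075   0.2814  0.0007] roll -0.0002 j [-0.57  0.14  0.62  1.77 -0.09  1.25 -1.39]
```

View pics/scene13.png

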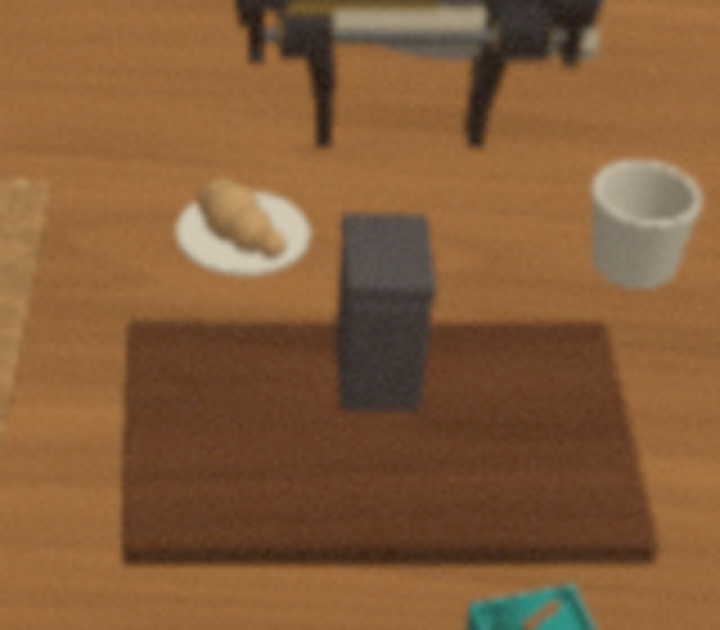

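The canister top is at the same pixels as before (343–433, 215–292). Jar next.

Emit:
move_arm([
  [-0.003, 0.01, 0, 0],
  [-0.008, 0.03, 0, 0],
  [-0.016, 0.06, 0, 0],
  [-0.025, 0.095, 0, 0],
  [-0.035, 0.133, 0, 0],
  [-0.045, 0.17, 0, 0],
  [-0.055, 0.207, 0, 0],
  [-0.063, 0.238, 0, 0],
  [-0.07, 0.262, 0, 0],
  [-0.074, 0.276, 0, 0],
  [-0.075, 0.281, 0.005, 0],
  [-0.075, 0.281, 0.02, 0],
  [-0.075, 0.281, 0.045, 0],
  [-0.075, 0.281, 0.07, 0],
  [-0.075, 0.281, 0.095, 0],
  [-0.075, 0.281, 0.118, 0],
  [-0.075, 0.281, 0.133, 0],
  [-0.075, 0.281, 0.141, 0],
  [-0.075, 0.281, 0.144, 0],
  [-0.075, 0.281, 0.144, 0],
])

```text
time: 48.7
ee_pos: [0.4848, -0.3309, 0.0546]
eef_rot: [0.999, 0.054, 0.0, 0.0]
ft_force: [-0.1, 0.1, 0.6]
width: 0.0759
```

```bash
python3 g.py .4853 -.3315 .056 -83.82
```

```text
t 48.7 pos [ 0.4848 -0.3309  0.0546] yaw -83.81 F [-0.1  0.1  0.6] w 0.0759 -> shift [ 0.0005  0.0007 -0.0014] roll 0.0001 j [-0.05  0.48  0.72  1.78 -0.37  1.02 -0.66]
```

Emit:
move_arm([
  [0.0005, 0.0006, -0.0014, 0],
  [0.0005, 0.0006, -0.0014, 0],
  [0.0005, 0.0006, -0.0014, 0],
  [0.0005, 0.0006, -0.0014, 0],
  [0.0005, 0.0006, -0.0014, 0],
  [0.0005, 0.0006, -0.0014, 0],
  [0.0005, 0.0006, -0.0014, 0],
  [0.0005, 0.0006, -0.0014, 0],
], claw=0, newtons=25)

```text
time: 49.5
ee_pos: [0.4855, -0.3318, 0.0563]
eef_rot: [0.999, 0.054, 0.0, 0.0]
ft_force: [0.1, -0.3, 4.8]
width: 0.0556
```

```bash
python3 g.py .5352 -.135 .0721 -83.83
```

```text
t 49.5 pos [ 0.4855 -0.3318  0.0563] yaw -83.83 F [ 0.1 -0.3  4.8] w 0.0556 -> shift [ 0.0706 -0.1903 -0.0158] roll 0.0 j [-0.05  0.48  0.72  1.77 -0.37  1.02 -0.66]
```

Emit:
move_arm([
  [0, 0, -0.004, 0],
  [0, 0, -0.012, 0],
  [0, 0, -0.027, 0],
  [0, 0, -0.047, 0],
  [0.001, -0.003, -0.07, 0],
  [0.005, -0.013, -0.095, 0],
  [0.011, -0.029, -0.115, 0],
  [0.019, -0.05, -0.125, 0],
  [0.029, -0.077, -0.128, 0],
  [0.04, -0.107, -0.128, 0],
  [0.05, -0.135, -0.128, 0],
  [0.059, -0.158, -0.128, 0],
  [0.066, -0.176, -0.128, 0],
  [0.07, -0.187, -0.126, 0],
  [0.0703, -0.19, -0.118, 0],
  [0.0703, -0.19, -0.105, 0],
  [0.0703, -0.19, -0.087, 0],
  [0.0703, -0.19, -0.067, 0],
  [0.0703, -0.19, -0.049, 0],
  [0.0703, -0.19, -0.037, 0],
])

```text
time: 51.5
ee_pos: [0.5331, -0.1364, 0.0908]
eef_rot: [0.999, 0.053, -0.001, 0.0]
ft_force: [-1.0, 0.3, -4.0]
width: 0.0555
```

Emit:
move_arm([
  [0, 0, 0.009, 0],
  [0, 0, 0.014, 0],
  [0, 0, 0.017, 0],
  [0, 0, 0.0185, 0],
  [0, 0, 0.0185, 0],
  [0, 0, 0.0185, 0],
])

```text
time: 52.1
ee_pos: [0.5349, -0.135, 0.0748]
eef_rot: [0.999, 0.054, 0.0, -0.0]
ft_force: [0.1, 0.0, -3.9]
width: 0.0556
```

```bash
python3 g.py .5354 -.135 .0723 -83.83
```

```text
t 52.1 pos [ 0.5349 -0.135   0.0748] yaw -83.82 F [ 0.1  0.  -3.9] w 0.0556 -> shift [0.0005 0.0001 0.0025] roll 0.0002 j [-0.4   0.36  0.68  1.86 -0.26  1.02 -1.08]
```

Emit:
move_arm([
  [0.0004, 0, 0.0008, 0],
  [0.0004, 0, 0.0016, 0],
  [0.0004, 0, 0.0022, 0],
  [0.0004, 0, 0.0026, 0],
  [0.0004, 0, 0.0026, 0],
])

```text
time: 52.6
ee_pos: [0.5352, -0.1349, 0.0723]
eef_rot: [0.999, 0.054, 0.0, -0.0]
ft_force: [-2.3, 0.2, 4.2]
width: 0.0558
```

Emit:
move_arm([
  [0, 0, 0, 0],
  [0, 0, 0, 0],
  [0, 0, 0, 0],
  [0, 0, 0, 0],
  [0, 0, -0.005, 0],
  [0, 0, -0.015, 0],
  [0, 0, -0.035, 0],
  [0, 0, -0.06, 0],
  [0, 0, -0.085, 0],
  [0, 0, -0.11, 0],
  [0, 0, -0.13, 0],
  [0, 0, -0.14, 0],
], claw=0.75)

```text
time: 53.8
ee_pos: [0.5357, -0.1353, 0.2144]
eef_rot: [0.999, 0.054, 0.002, 0.0]
ft_force: [1.5, -0.8, 0.1]
width: 0.0761
```

```bash
python3 g.py .5801 -.3242 .2123 -83.83
```

```text
t 53.8 pos [ 0.5357 -0.1353  0.2144] yaw -83.84 F [ 1.5 -0.8  0.1] w 0.0761 -> shift [0.0239 0.1925 0.0022] roll -0.0002 j [-0.47  0.2   0.73  1.7  -0.14  1.29 -1.18]
```

Emit:
move_arm([
  [0.001, 0.01, 0, 0],
  [0.004, 0.03, 0, 0],
  [0.008, 0.06, 0, 0],
  [0.012, 0.095, 0, 0],
  [0.016, 0.13, 0, 0],
  [0.02, 0.16, 0, 0],
  [0.023, 0.181, 0, 0],
  [0.024, 0.19, 0, 0],
  [0.024, 0.192, 0.004, 0],
  [0.024, 0.192, 0.016, 0],
  [0.024, 0.192, 0.036, 0],
  [0.024, 0.192, 0.06, 0],
  [0.024, 0.192, 0.085, 0],
  [0.024, 0.192, 0.109, 0],
  [0.024, 0.192, 0.128, 0],
  [0.024, 0.192, 0.139, 0],
  [0.024, 0.192, 0.144, 0],
  [0.024, 0.192, 0.144, 0],
  [0.024, 0.192, 0.144, 0],
])

```text
time: 55.7
ee_pos: [0.58, -0.3233, 0.0687]
eef_rot: [0.999, 0.054, 0.001, 0.0]
ft_force: [0.5, 0.4, 0.5]
width: 0.0758
```

```bash
python3 g.py .5801 -.3242 .0679 -83.83
```

```text
t 55.7 pos [ 0.58   -0.3233  0.0687] yaw -83.81 F [0.5 0.4 0.5] w 0.0758 -> shift [0.     0.0009 0.0008] roll 0.0004 j [-0.05  0.62  0.69  1.55 -0.42  1.12 -0.73]
```

Emit:
move_arm([
  [0, 0.0006, 0.0004, 0],
  [0, 0.0006, 0.0004, 0],
  [0, 0.0006, 0.0004, 0],
  [0, 0.0006, 0.0004, 0],
  [0, 0.0006, 0.0004, 0],
  [0, 0.0006, 0.0004, 0],
  [0, 0.0006, 0.0004, 0],
  [0, 0.0006, 0.0004, 0],
  [0, 0.0006, 0.0004, 0],
], claw=-0.2, newtons=20)

```text
time: 56.6
ee_pos: [0.5797, -0.324, 0.0675]
eef_rot: [0.999, 0.054, 0.0, 0.0]
ft_force: [-0.1, -1.0, 0.6]
width: 0.0457
```

```bash
python3 g.py .5171 .0432 .0837 -83.83
```

```text
t 56.6 pos [ 0.5797 -0.324   0.0675] yaw -83.83 F [-0.1 -1.   0.6] w 0.0457 -> shift [-0.0227 -0.3718 -0.0163] roll 0.0001 j [-0.05  0.62  0.69  1.55 -0.42  1.12 -0.73]
```

Emit:
move_arm([
  [0, 0, -0.004, 0],
  [0, 0, -0.012, 0],
  [0, 0, -0.027, 0],
  [0, 0, -0.047, 0],
  [0, 0, -0.072, 0],
  [0, 0, -0.1, 0],
  [0, 0, -0.125, 0],
  [-0.001, -0.005, -0.145, 0],
  [-0.002, -0.018, -0.158, 0],
  [-0.003, -0.038, -0.163, 0],
  [-0.005, -0.064, -0.165, 0],
  [-0.007, -0.094, -0.165, 0],
  [-0.009, -0.126, -0.165, 0],
  [-0.011, -0.16, -0.165, 0],
  [-0.013, -0.194, -0.165, 0],
  [-0.015, -0.228, -0.165, 0],
  [-0.017, -0.262, -0.165, 0],
  [-0.019, -0.296, -0.165, 0],
  [-0.021, -0.325, -0.165, 0],
  [-0.022, -0.348, -0.165, 0],
])

```text
time: 58.6
ee_pos: [0.5191, 0.0223, 0.2327]
eef_rot: [0.998, 0.055, -0.0, -0.001]
ft_force: [0.5, 0.0, -2.7]
width: 0.0454
```

Emit:
move_arm([
  [-0.0005, -0.014, 0, 0],
  [-0.001, -0.021, 0, 0],
  [-0.001, -0.0238, 0, 0],
  [-0.001, -0.0238, 0, 0],
  [-0.001, -0.0238, 0.005, 0],
  [-0.001, -0.0238, 0.015, 0],
  [-0.001, -0.0238, 0.03, 0],
  [-0.001, -0.0238, 0.05, 0],
  [-0.001, -0.0238, 0.07, 0],
  [-0.001, -0.0238, 0.09, 0],
  [-0.001, -0.0238, 0.11, 0],
  [-0.001, -0.0238, 0.125, 0],
  [-0.001, -0.0238, 0.136, 0],
  [-0.001, -0.0238, 0.143, 0],
  [-0.001, -0.0238, 0.146, 0],
  [-0.001, -0.0238, 0.1465, 0],
  [-0.001, -0.0238, 0.1465, 0],
])

```text
time: 60.3
ee_pos: [0.5171, 0.0434, 0.0864]
eef_rot: [0.999, 0.054, 0.0, -0.0]
ft_force: [-0.1, 0.1, -1.9]
width: 0.0454
```

```bash
python3 g.py .5167 .0432 .0835 -83.83
```

```text
t 60.3 pos [0.5171 0.0434 0.0864] yaw -83.83 F [-0.1  0.1 -1.9] w 0.0454 -> shift [-0.0004  0.0001  0.0029] roll 0.0001 j [-0.7   0.25  0.6   1.93 -0.16  1.02 -1.49]
```

Emit:
move_arm([
  [-0.0003, 0.0001, 0.0008, 0],
  [-0.0003, 0.0001, 0.0016, 0],
  [-0.0003, 0.0001, 0.0023, 0],
  [-0.0003, 0.0001, 0.0028, 0],
  [-0.0003, 0.0001, 0.003, 0],
  [-0.0003, 0.0001, 0.003, 0],
])

```text
time: 60.9
ee_pos: [0.5167, 0.0432, 0.0834]
eef_rot: [0.999, 0.054, 0.0, -0.0]
ft_force: [-2.5, -0.6, 4.9]
width: 0.0454
```

Contact; release and rise.

Emit:
move_arm([
  [0, 0, 0, 0],
  [0, 0, 0, 0],
  [0, 0, 0, 0],
  [0, 0, 0, 0],
  [0, 0, 0, 0],
  [0, 0, -0.005, 0],
  [0, 0, -0.015, 0],
  [0, 0, -0.035, 0],
  [0, 0, -0.06, 0],
  [0, 0, -0.085, 0],
  [0, 0, -0.11, 0],
  [0, 0, -0.13, 0],
  [0, 0, -0.145, 0],
  [0, 0, -0.15, 0],
], claw=0.6)

```text
time: 62.3
ee_pos: [0.5172, 0.0431, 0.2353]
eef_rot: [0.999, 0.054, 0.002, -0.001]
ft_force: [0.6, 0.6, -0.3]
width: 0.0695
```

Emit:
move_arm([
  [-0.01, -0.002, -0.003, 0],
  [-0.03, -0.005, -0.01, 0],
  [-0.055, -0.01, -0.02, 0],
  [-0.08, -0.015, -0.03, 0],
  [-0.105, -0.02, -0.04, 0],
  [-0.12, -0.022, -0.045, 0],
  [-0.12, -0.022, -0.045, 0],
  [-0.12, -0.022, -0.045, 0],
])

```text
time: 63.1
ee_pos: [0.3951, 0.052, 0.2779]
eef_rot: [0.999, 0.054, 0.0, -0.0]
ft_force: [0.2, -0.2, -0.8]
width: 0.0695
```

Run:
```python
from m import *
for n in("scene","top"):
    p,d=imaging.camera(n); q=np.load(n+"0.npz")["p"]; np.savez(n+"F.npz",p=p)
    x0,y0,x1,y1=(210,100,540,270) if n=="scene" else (170,150,420,295)
    a=np.vstack([q[y0:y1,x0:x1],p[y0:y1,x0:x1]]);cv2.imwrite(f"pics/{n}F.png",cv2.resize(a,None,fx=1.75 if n=="scene" else 2,fy=1.75 if n=="scene" else 2,interpolation=cv2.INTER_CUBIC)[:,:,::-1])
s=read_state();print(s["time"],s["ee_pos"],s["width"])
```

```text
63.2 [0.39519014 0.05194641 0.27750181] 0.06967992235211508
```

View pics/sceneF.png

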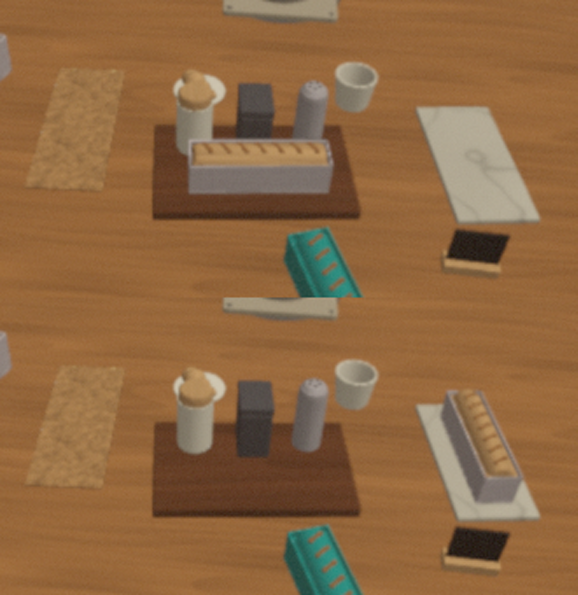

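View pics/topF.png

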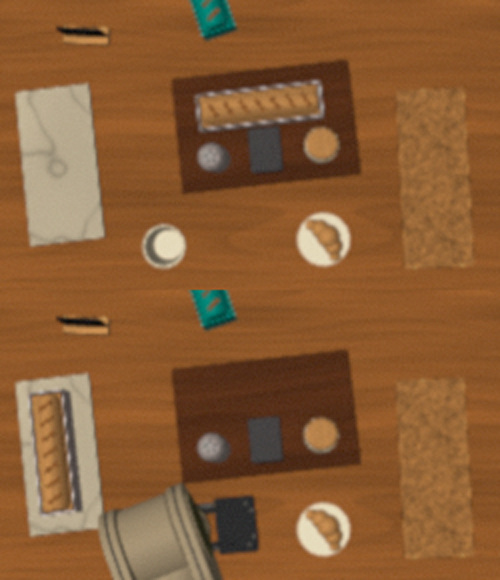

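Everything looks back in place. I'll compare the before and after positions numerically.

Run:
```python
from m import *
def pc(a,b,box):
    x0,y0,x1,y1=box;f=lambda p:cv2.cvtColor(p[y0:y1,x0:x1],cv2.COLOR_RGB2GRAY).astype(np.float32)
    A,B=f(a),f(b);w=cv2.createHanningWindow(A.shape[::-1],cv2.CV_32F);return cv2.phaseCorrelate(A,B,w)
a,b=np.load("top0.npz")["p"],np.load("topF.npz")["p"];sa,sb=np.load("scene0.npz")["p"],np.load("sceneF.npz")["p"]
for n,bx in dict(jar=(316,206,346,238),can=(290,210,316,241),shaker=(262,214,290,242),plate=(316,254,348,286),sign=(195,158,230,176)).items(): print("top",n,pc(a,b,bx))
for n,bx in dict(jar=(306,140,336,178),can=(342,144,370,176),shaker=(374,142,402,176),cup=(396,132,432,168),sign=(460,228,505,262)).items(): print("sc",n,pc(sa,sb,bx))
U=lambda m:m.astype(np.uint8)*255
for p in(a,b):
    H=hsv(p).astype(int);s_,v=H[...,1],H[...,2]
    for n,m,bx,z in(("can",(s_<80)&(v<100),(290,212,315,240),.12),("shaker",s_<80,(264,218,289,240),.12),("jar",v>125,(318,209,345,235),.13)):
        print(n,np.round(rect3("top",big(U(m),bx),z)[0],1))
```

```text
top jar ((-0.3627425752662692, 0.40056056609289037), 0.968333151936531)
top can ((0.5005483005145113, 0.27232062935071255), 0.9226771510309644)
top shaker ((0.05852043125980977, 0.05631362696436071), 0.7719818386435509)
top plate ((-0.1401101910548661, -0.05762999418402259), 0.8831600351259112)
top sign ((-0.1269437395867712, 0.09912427949986302), 0.9162072083096445)
sc jar ((0.21956260446003917, -0.15365840717387158), 1.065165867805481)
sc can ((-0.1371584193339146, 0.18385874883666986), 0.9727696672081947)
sc shaker ((-0.30267727510162423, -0.5695969430222831), 0.7555363906754388)
sc cup ((0.10031539870584538, -0.04652502878663256), 0.8892911650516369)
sc sign ((0.36527412368874934, -0.10578359123031333), 0.944385908856804)
can [530.5 -40.8]
shaker [514.5  43.3]
jar [ 534.6 -131.2]
can [527.1 -41.6]
shaker [514.5  41.7]
jar [ 534.6 -131.2]
```

Run:
```python
from bench import r,read_state
print(read_state()["time"],read_state()["ft_force"]);print(r.close_job())
```

```text
63.2 [0.76993483 0.53012085 0.08276836]
the job is handed in; nothing more can be done
None
```

The job is done and was handed in at about 63 s of the 138 s allowed; no verdict was reported.

I moved the shaker, jar and canister upright onto the cork mat, and the loaf tin stayed where it was meanwhile. Then I set the tin on the marble slab. Last, I put the canister, jar and shaker back on the board, using the same gripper positions and angle as when I picked them up.

**Tin on the slab:** measured after release, it sits about 1.3 mm along and 0.4 mm across from the slab's centre. It is turned about 0.7° from the slab's long axis.

**Jar, canister and shaker:** comparing pictures from before and after in both cameras, each is within about 0.6 pixels (roughly 2 mm) of where it stood. One check disagreed: the colour outline in the top view moved the canister by about 3.4 mm. I put that down to the tin no longer standing next to it in the picture.

**Plate, cup and sign:** the plate and sign show no shift in the top view, nor the cup and sign in the scene view, beyond about 0.4 pixels.

- **Grip offsets:** the cameras and the arm disagreed by about 2 to 3 mm sideways, so I corrected the shaker, jar and tin grips by eye. A small sideways shift at the first grip is possible, within the 2 mm above.
- **Canister regrip:** the first grip seems to have caught its lid, so I opened the gripper and gripped 7 mm lower before lifting.

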